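# Clear the weld samples, fit the laser gun's nozzle and wire tip, put the samples back

## Robot

A 6-joint arm with a two-finger parallel gripper is mounted at the origin on the work surface. World frame = base frame: x ahead of the robot, y to its left, z up, the work surface at z = 0. Lengths are in mm, angles in rad, forces in N, time in s.
With the tool pointing down it reaches from about 325 to 750 mm from the base axis. Payload 7.6 kg.
Tool frame: the origin (TCP) lies at the very end of the fingers, on their centre line; the grasp point (between the pads) lies 19 mm behind it; x points along the fingers, y is the direction in which the jaws open and shut, and the axes are right-handed (so a half turn about x gives the same grasp; the last joint's range is limited). The gripper opens to 85 mm and grips with 20 to 120 N. Pads are 22 mm wide; open, the fingers measure 114 mm over their backs; the gripper's body (76 mm by 85 mm) begins 54 mm behind the grasp point. The pads swing forward as they close: fully open they stand 13 mm farther back than shut.
Start: joints at [1.076, 0.052, 1.401, -0, 1.689, -0.07], TCP at [216.359, 478.366, 231.323] pointing down, gripper open.
Joint ranges: [-2.9, 2.9], [-0.91, 2.17], [0.12, 2.37], [-1.06, 4.2], [0.26, 2.73], [-2.93, 2.93]. Speed limits (rad/s): [2.57, 2.57, 3.01, 3.14, 3.14, 3.14].

## Interface

Orientations are given as a unit quaternion [x, y, z, w].
In Python, from cell import monitor, optics, manip gives the robot as it stands.
- The arm moves only by the tool step_arm, never from a script. Its argument "motion" is a list that holds one entry, the list of rows, each a list of 5 numbers: the shift along the tool's x, y, z in m, then the turn about the tool's x in rad, then the opening, from -1 (shut) to 1 (fully open). A call has 1 to 5 rows; each row is the pose to reach, as a shift and turn from the pose measured when the call began, along the tool's axes at that moment; what a row does not reach only later rows make up. A row lasts 1/12 s, in which the tool goes at most 41.7 mm and 7.16 degrees, less where a joint would pass 70% of its speed; a pose out of reach is approached as far as the arm can. A call with a gripper value outside its range is refused whole. The fingers move at their own pace and stop on an object; the grip force is fixed at half the most. Time passes only in rows, so rows that repeat a pose let the fingers close. It gives the time, the measured TCP pose, the force and the opening at its end, in the units of the state.
- monitor.sense(): the state, without advancing time (a new reading comes with each control period).
- optics.capture(name): name is "scene" or "top"; returns (picture, depth): 384x512x3 uint8, blue, green, red; 384x512 float32, mm along the optical axis (not along the pixel's ray), 0 where there is no reading.
- optics.get_calibration(name): a dict with "fx", "fy", "cx", "cy" (pixels), "k1" (the pictures are not rectified: a ray, as slopes to the right and down, at radius r is drawn at 1 + k1 r^2 times it, then the intrinsics apply), "R" (3x3) and "t" (3): a world point X has camera coordinates R X + t. Camera axes: x right, y down, z forward; pixel columns grow to the right and rows downward; lengths in mm; the calibration is good to about 2 mm. A picture is of the moment at which its call begins. get_calibration takes no time and is no camera call.
- manip.job_done(): hands the job in, once; it reports no verdict.
Trained networks look in the newest picture that a camera, given by its name, has taken for a name from the list of things; names that differ only in an ending like _2 or _b are one class to them, and where a whole thing is asked for, a point or a joint stands for the part that bears it (a point fixed in the world has none). Each returns a list of dicts, best first, with "conf" (0 to 1); they miss things now and then, are a little off and sometimes report something else, mostly with a low value. They report only what shows in the picture. A call takes as long as a camera call. They do not tell look-alikes from the thing itself.
- optics.silhouettes(name, camera): "pixels" (384x512 bool, what is visible of it) and "box" ([centre column, centre row, width, height] in pixels, round what is visible of it).
- optics.spot_point(name, camera): "position" ([column, row] in pixels: a listed point, or the origin of a listed thing).
The state is a dict: "time_s": time; "joints": joint angles; "joint_velocities": joint speeds; "effort": joint torques, N m; "position": TCP position; "eef_rot": TCP orientation; "contact_force": force on the tool from outside, world axes, zero at the start; "ft_torque": the same for the moment, N m; "opening": finger opening in mm.
Only numpy, scipy, OpenCV 4.12 (cv2) and the standard library are available. Lean on these libraries where they do the work, as an engineer would, in place of code of your own. Each camera call takes 0.05 s, during which the arm holds its last target.

## Task

The brass nozzle and the copper wire tip are walled in by the two tall weld samples that stand in the sheet-steel channel. Stand both samples upright on the white mat, then press first the nozzle down onto the gun's thick tapered spigot and then the wire tip onto its thin one, each fully home with a firm push of about 10 N and then released. Finally stand each sample back upright on the very spot in the channel where it was at the start, and leave the bystanding flat coupon and the jar alone.

Things in the scene. Friction and masses are not known exactly. Their poses are not given: they have to be found in the camera images.
- nozzle: Loose brass laser nozzle, 58 mm tall, 60-130 g, the larger turned part, stands tip up. Origin: centre of its open underside, z up. Skirt 29 mm wide at the foot, 18 mm at height 26 mm; cylindrical grip band 24 mm wide at height 26-44 mm; cone to a 7 mm tip. Tapered bore open below: 23 mm at the mouth, 12 mm at depth 26 mm.
- wire_tip: Loose copper wire-feed tip, 56 mm tall, 50 g, slimmer than the nozzle, stands tip up. Origin: centre of its open underside, z up. Skirt 21 mm wide at the foot, 12 mm at height 24 mm; cylindrical grip band 17 mm wide at height 24-44 mm; then a thin 8 mm end. Tapered bore open below: 16 mm at the mouth, 7 mm at depth 24 mm.
- square_tube: Weld sample: upright square steel tube, 40 x 40 x 100 mm, closed by flat welded end caps, loose, 0.25-0.46 kg, dark weld bead round it at height 32 mm. Origin: centre of its underside; x, y square to its faces and within 0.05 rad of the channel's at the start.
- round_tube: Weld sample: upright round steel tube, 42 mm across, 100 mm tall, closed by flat welded end caps, loose, 0.22-0.4 kg, dark weld bead round it at height 32 mm. Origin: centre of its underside, z up.
- rack: Fixed sheet-steel channel: 230 mm long (y), 72 mm wide (x), floor 4 mm thick, lips 30 mm high along both long sides, 64 mm clear between, ends open. Origin: centre of underside, on the bench. At the start a row stands on its middle line within 3 mm: samples at y = 76 and -76 mm, nozzle and wire tip at 30 and -30 mm, each pair either way round.
- mat: White plastic mat, 180 x 180 mm, 4 mm thick, fixed on the bench on one side of the channel (either side): the side area for both samples. Origin: centre of its underside; x, y along its edges.
- barrel: Thick tapered steel spigot, pointing up from the fixed laser gun head on the other side of the channel; takes the nozzle. Origin: centre of its root, 122 mm above the bench, z up. 24 mm wide at the root, 16 mm at height 20, 9 mm at its end at 24 mm. The nozzle wedges with its underside about 3 mm above the origin. Handle on its +x side; y sides clear for fingers.
- wire_guide: Thin tapered steel spigot, pointing up from the same gun, 65 mm to the -x side of the thick one; takes the wire tip. Origin: centre of its root, 122 mm above the bench, z up. 17 mm wide at the root, 10 mm at height 19, 5 mm at its end at 23 mm. The wire tip wedges with its underside about 3 mm above the origin. y sides clear for fingers.
- coupon: Bystander: flat steel weld coupon, 60 x 140 x 6 mm, lying loose on the bench beyond the channel. Origin: centre of its underside.
- jar: Bystander: clear jar with a black lid, 60 mm across, 70 mm tall, standing loose on the bench beyond the channel. Origin: centre of its underside.
Mind the look-alikes: they are no part of the job. What is shaped like the part that bears barrel but turquoise is not meant. Leave any red look-alike of the round_tube alone.

How it is judged (in metres and radians):
On the way, in this order (a step that is already met when the one before it is completed fails the run):
1. both samples stand upright and released on the white mat (x of square_tube in the frame of mat between -0.08 and 0.08 m and y of square_tube in the frame of mat between -0.08 and 0.08 m and z of square_tube in the frame of mat between -0.002 and 0.01 m and angle between each of square_tube, round_tube's own z axis and vertical below 0.1 rad and contact force between each of square_tube, round_tube and the fingers below 0.2 N and linear speed of each of square_tube, round_tube below 0.03 m/s and x of round_tube in the frame of mat between -0.08 and 0.08 m and y of round_tube in the frame of mat between -0.08 and 0.08 m and z of round_tube in the frame of mat between -0.002 and 0.01 m), for 0.2 s.
2. the nozzle is pressed home on the thick spigot with a firm push (over 7 N between them) (horizontal distance between nozzle and barrel below 0.004 m and z of nozzle in the frame of barrel below 0.006 m and angle between nozzle's own z axis and vertical below 0.1 rad and contact force between nozzle and barrel above 7 N), for 0.05 s.
3. then the wire tip is pressed home on the thin spigot with a firm push (over 7 N between them) (horizontal distance between wire_tip and wire_guide below 0.004 m and z of wire_tip in the frame of wire_guide below 0.006 m and angle between wire_tip's own z axis and vertical below 0.1 rad and contact force between wire_tip and wire_guide above 7 N), for 0.05 s.
4. both samples are back upright where they stood, released (distance of each of square_tube, round_tube from where it was at the start of the episode below 0.015 m and angle between each of square_tube, round_tube's own z axis and vertical below 0.1 rad and contact force between each of square_tube, round_tube and the fingers below 0.2 N and linear speed of each of square_tube, round_tube below 0.03 m/s), for 0.2 s.
At the end, for the whole second after the job is handed in: Nozzle on the thick and wire tip on the thin spigot, each within 4 mm of its axis, underside less than 6 mm above the spigot's root, tilted less than 0.1 rad; each sample within 15 mm of where it stood at the start, tilted less than 0.1 rad; everything released and at rest (all of step 4 and horizontal distance between nozzle and barrel below 0.004 m and z of nozzle in the frame of barrel below 0.006 m and angle between each of nozzle, wire_tip's own z axis and vertical below 0.1 rad and horizontal distance between wire_tip and wire_guide below 0.004 m and z of wire_tip in the frame of wire_guide below 0.006 m and linear speed of each of nozzle, wire_tip below 0.03 m/s); the robot touches nothing.
It fails at once if the coupon or the jar is moved more than 30 mm (distance of any of coupon, jar from where it was at the start of the episode above 0.03 m).
It fails at once if a sample is tipped over (angle between any of square_tube, round_tube's own z axis and vertical above 0.7 rad).
It also fails if it takes over 141 s, if anything falls off the work surface, if the arm or the gripper's body presses on something with over 40 N, if the wrist force passes 120 N, or if a joint passes its speed limit or range.

## Working session

There is one attempt and no reset: what is moved stays moved. The work goes in short steps, Python scripts to look and compute and a tool call to move; the robot and the scene stay as the last step left them, time stands still between calls to the robot, and variables do not carry over. Pictures are saved under pics/ and viewed, and the job is handed in when it is done.

Besides the shell and the picture viewer there is one more tool, called after ">>>" as a command line: name --argument value ..., lists and objects as JSON in quotes. step_arm: Moves the arm, as the interface text tells. Its arguments: {"type":"object","properties":{"motion":{"type":"array"}},"required":["motion"]}

```bash
ls; mkdir -p pics; python3 - <<'E'
from cell import monitor, optics, manip
import cv2
s=monitor.sense();print(s)
for n in ("scene","top"):
    p,d=optics.capture(n);cv2.imwrite(f"pics/{n}0.png",p)
    import numpy as np
    np.save(f"{n}0.npy",d);print(n,{k:np.round(v,4).tolist() for k,v in optics.get_calibration(n).items()})
E
```

```text
pics
{'time_s': 0.0, 'joints': array([ 1.07568006e+00,  5.28144986e-02,  1.40176665e+00, -4.75169732e-06,
        1.68862910e+00, -7.02936726e-02]), 'joint_velocities': array([ 0.00144893,  0.00069608, -0.00055622, -0.00094154,  0.0002612 ,
       -0.00029938]), 'effort': array([ 6.53115058e-04, -3.81656170e+01, -3.60199714e+01, -1.01592691e-04,
        6.02233587e-03,  2.45180524e-05]), 'position': array([216.20710205, 478.05932449, 230.46293446]), 'eef_rot': array([ 0.14852104,  0.69137251, -0.14962038,  0.69105665]), 'contact_force': array([ 1.17184301, -0.69687919, -0.06109993]), 'ft_torque': array([ 0.03425517, -0.0513081 , -0.04107864]), 'opening': 85.31413014104515}
scene {'fx': 391.2787, 'fy': 391.2787, 'cx': 256.9535, 'cy': 190.6274, 'k1': -0.1216, 'R': [[-0.3917, 0.92, -0.0092], [0.6619, 0.2748, -0.6974], [-0.6391, -0.2793, -0.7166]], 't': [305.0107, -282.997, 1557.6058]}
top {'fx': 361.1683, 'fy': 361.1683, 'cx': 258.6038, 'cy': 188.2557, 'k1': -0.1105, 'R': [[0.1251, -0.9921, 0.0048], [-0.9719, -0.1235, -0.2005], [0.1995, 0.0205, -0.9797]], 't': [-152.5949, 546.6695, 1106.3446]}
```

View pics/scene0.png

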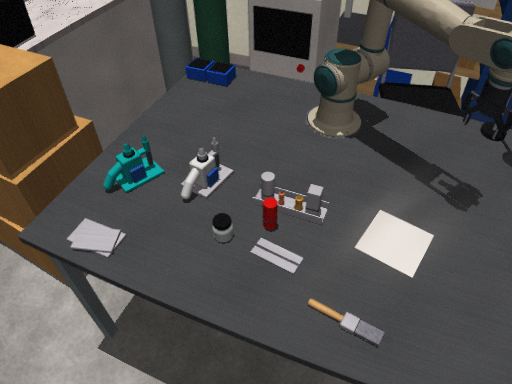

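View pics/top0.png

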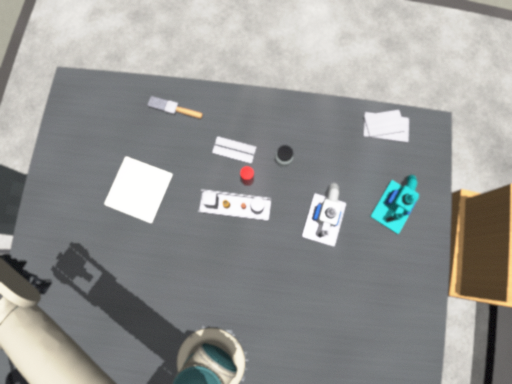

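The scene picture shows the grey round tube at (268,184), the wire tip at (281,198), the nozzle at (298,202) and the square tube at (315,197). The white gun is at (207,170) and the mat at (395,242). Look-alikes are the red tube (270,214) and the turquoise gun (133,168); the coupon is at (277,255) and the jar at (222,228).

```bash
cat > h.py <<'E'
from cell import monitor, optics, manip
import cv2, numpy as np
from scipy.optimize import least_squares, minimize
def cal(n): 
    c=optics.get_calibration(n); K=np.array([[c['fx'],0,c['cx']],[0,c['fy'],c['cy']],[0,0,1]]);
    return K,np.array([c['k1'],0,0,0,0]),np.array(c['R'],float),np.array(c['t'],float)
def proj(n,X):
    K,D,R,t=cal(n); return cv2.projectPoints(np.atleast_2d(np.asarray(X,float)),cv2.Rodrigues(R)[0],t,K,D)[0][:,0]
def rays(n,uv):
    K,D,R,t=cal(n); s=cv2.undistortPoints(np.asarray(uv,float).reshape(-1,1,2),K,D)[:,0]
    return s,R,t
def atz(n,uv,z):
    s,R,t=rays(n,uv); d=np.c_[s,np.ones(len(s))]@R; o=-R.T@t
    return o+d*((z-o[2])/d[:,2])[:,None]
def cloud(n,depth):
    v,u=np.mgrid[:384,:512]; s,R,t=rays(n,np.c_[u.ravel(),v.ravel()])
    z=depth.ravel(); P=(np.c_[s,np.ones(len(s))]*z[:,None]-t)@R
    P[z==0]=np.nan
    return P.reshape(384,512,3)
E
python3 - <<'E'
from h import *
r={}
for cam in("scene","top"):
    p,d=optics.capture(cam); C=cloud(cam,d)
    for n in "nozzle wire_tip square_tube round_tube rack mat barrel wire_guide coupon jar".split():
        for o in optics.silhouettes(n,cam)[:3]:
            m=o['pixels']; Q=C[m]; Q=Q[~np.isnan(Q[:,0])]
            print(cam,n,round(o['conf'],2),np.round(o['box'],1),m.sum(),'med',np.round(np.median(Q,0)) if len(Q) else None,'zmax',np.round(np.percentile(Q[:,2],98)) if len(Q) else None)
        for o in optics.spot_point(n,cam)[:2]: print('   pt',round(o['conf'],2),np.round(o['position'],1))
print(monitor.sense()['time_s'])
for cam,b in(("scene",(240,160,100,70)),("scene",(170,120,80,90)),("top",(190,180,90,45)),("top",(295,175,60,80))):
    p=cv2.imread(f"pics/{cam}0.png");x,y,w,h=b
    cv2.imwrite(f"pics/c_{cam}_{x}.png",cv2.resize(p[y:y+h,x:x+w],None,fx=6,fy=6,interpolation=cv2.INTER_CUBIC))
E
```

```text
scene nozzle 0.59 [298.4 202.2   8.9  15.7] 111 med [511.  24.  37.] zmax 58.0
   pt 0.5 [297.7 206.7]
   pt 0.49 [278.6 198.4]
scene square_tube 0.56 [313.4 198.6  16.   37.1] 420 med [521.  70.  81.] zmax 108.0
scene square_tube 0.3 [280.2 255.9  54.5  28.5] 950 med [700.  29.   6.] zmax 10.0
   pt 0.68 [310.8 208.6]
scene round_tube 0.77 [267.6 213.7  15.7  29.5] 397 med [613. -31.  72.] zmax 103.0
scene round_tube 0.63 [264.2 182.6  17.   28.9] 329 med [518. -78.  83.] zmax 107.0
   pt 0.79 [265.  196.2]
   pt 0.79 [263.4 223.6]
scene rack 0.61 [289.9 204.9  75.   37.5] 932 med [510.   4.  11.] zmax 32.0
   pt 0.83 [291.4 205.3]
scene mat 0.68 [394.6 245.1  78.1  70.1] 2974 med [525. 333.   5.] zmax 9.0
   pt 0.61 [397.8 241.7]
   pt 0.63 [200.5 151.8]
   pt 0.5 [129.7 150.8]
scene wire_guide 0.51 [215.1 145.1   8.4  11. ] 70 med [ 445. -289.  115.] zmax 138.0
   pt 0.62 [143.2 140. ]
scene coupon 0.71 [277.4 253.9  50.8  36.9] 921 med [700.  26.   6.] zmax 10.0
scene coupon 0.65 [278.8 194.6   4.8   9.3] 54 med [510. -34.  36.] zmax 57.0
   pt 0.66 [276.8 254.5]
   pt 0.27 [261.
[... 657 characters left out ...]
9 205.9]
   pt 0.48 [244.6 181.5]
top rack 0.73 [232.7 205.6  70.4  30.1] 920 med [493. -16.   6.] zmax 34.0
   pt 0.58 [234.9 204.6]
top mat 0.88 [139.8 189.1  65.1  67.5] 2717 med [519. 323.   5.] zmax 9.0
   pt 0.67 [140.  188.8]
top barrel 0.58 [408.6 196.8  15.1  12.7] 85 med [ 574. -542.  125.] zmax 146.0
top barrel 0.49 [331.6 211.7   8.7  13.6] 77 med [ 500. -308.  126.] zmax 147.0
   pt 0.56 [408.9 196.9]
   pt 0.53 [331.3 208.8]
   pt 0.54 [401.2 213.7]
   pt 0.35 [329.4 233.3]
top coupon 0.98 [234.1 148.7  43.9  26. ] 749 med [696.  18.   7.] zmax 12.0
   pt 0.83 [235.3 150.3]
top jar 0.79 [283.3 156.4  17.6  21.3] 264 med [ 676. -152.   70.] zmax 75.0
   pt 0.82 [280.7 158.8]
2.2
```

```bash
python3 - <<'E'
import cv2,numpy as np
a=cv2.imread('pics/c_scene_240.png');b=cv2.imread('pics/c_top_190.png');c=cv2.imread('pics/c_scene_170.png');d=cv2.imread('pics/c_top_295.png')
W=cv2.copyMakeBorder
def pad(i,h,w): return W(i,0,max(0,h-i.shape[0]),0,max(0,w-i.shape[1]),0)
cv2.imwrite('pics/m1.png',np.vstack([pad(cv2.resize(a,None,fx=.7,fy=.7),1,540),pad(b,1,540)])[:600])
cv2.imwrite('pics/m2.png',np.hstack([pad(c,540,1)[:540],pad(d,540,1)[:540]])[:, :840][:,:800] if 0 else cv2.resize(np.hstack([pad(c,540,1),pad(d,540,1)]),None,fx=.9,fy=.9))
E
```

```text
(no output)
```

View pics/m1.png

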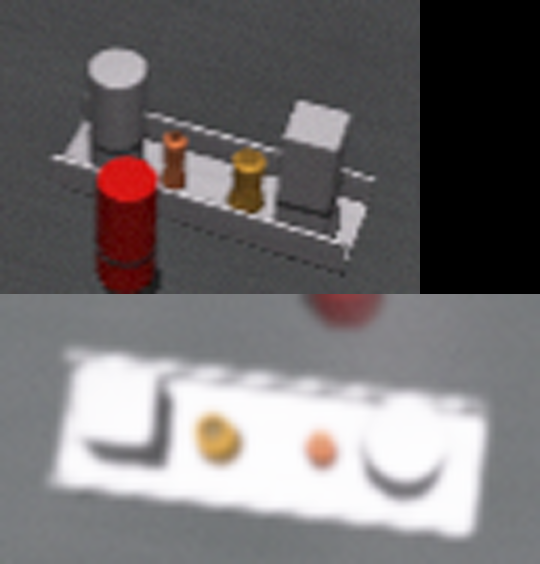

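View pics/m2.png

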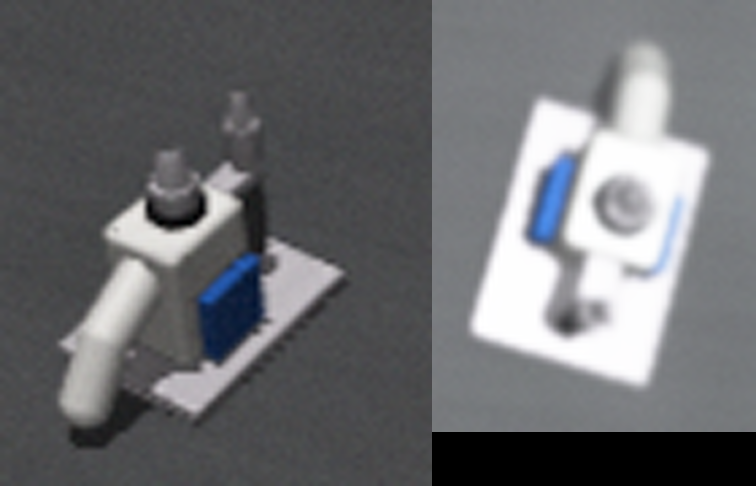

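Both crops confirm the choice: grey samples at the ends of the channel (the red tube stands in front of it), brass nozzle next to the square tube, copper tip next to the round one, and the white gun with both spigots. Next I measure precisely from depth.

```bash
python3 - <<'E'
from h import *
for cam in("scene","top"):
    C=cloud(cam,np.load(f"{cam}0.npy")); X,Y,Z=C[...,0],C[...,1],C[...,2]
    tab=(abs(Z)<15)&(X>350)&(X<700)&(abs(Y)<350); print(cam,'table z pct',np.nanpercentile(Z[tab],[5,50,95]))
    def st(n,m): 
        Q=C[m]; print(' ',n,m.sum(),'mean',Q.mean(0).round(1),'min',Q.min(0).round(),'max',Q.max(0).round())
    def box(x0,x1,y0,y1,z0,z1): return (X>x0)&(X<x1)&(Y>y0)&(Y<y1)&(Z>z0)&(Z<z1)
    st('square top',box(460,570,40,120,98,112));st('round top',box(460,560,-120,-50,98,112))
    st('red top',box(565,660,-80,20,96,112))
    st('nozzle',box(480,540,0,45,22,65));st('noz band',box(480,540,0,45,26,44)); st('tip',box(480,540,-60,-15,26,65))
    st('barrel',box(420,620,-360,-240,124,150))
    # rack edges via mask min area rect
    m=box(440,560,-160,130,2.5,40).astype(np.uint8)
    st('rackish',m>0)
    m=box(400,640,200,450,1.5,9); Q=C[m][:,:2].astype(np.float32); print(' mat',cv2.minAreaRect(Q))
    K=C[box(380,640,-380,-230,100,160)]; print(np.round(K[K[:,2].argsort()[::-1]][::4],0)[:40].tolist())
E
```

```text
scene table z pct [-2.06299463  1.35853089  7.68935944]
  square top 152 mean [506.3  68.4 104.3] min [482.  48.  98.] max [526.  88. 109.]
  round top 120 mean [506.9 -80.9 104.2] min [ 483. -102.   98.] max [527. -63. 108.]
  red top 132 mean [599.6 -36.6 100.5] min [578. -57.  96.] max [619. -16. 105.]
  nozzle 105 mean [516.1  22.9  39.5] min [491.   1.  22.] max [540.  43.  60.]
  noz band 45 mean [521.9  23.7  33. ] min [500.   1.  26.] max [540.  43.  43.]
  tip 55 mean [515.7 -32.   40.1] min [499. -43.  26.] max [539. -15.  59.]
  barrel 71 mean [ 483.6 -298.2  134.8] min [ 437. -315.  124.] max [ 515. -286.  148.]
  rackish 1261 mean [510.9   6.3  15.6] min [ 440. -159.    3.] max [559. 130.  40.]
 mat ((520.00244140625, 325.07354736328125), (249.61431884765625, 239.49728393554688), 89.95625305175781)
[[510.0, -305.0, 148.0], [512.0, -305.0, 145.0], [503.0, -302.0, 144.0], [506.0, -301.0, 142.0], [511.0, -302.0, 141.0], [503.0, -300.0, 140.0], [506.0, -298.0, 139.0], [507.0, -298.0, 136.0], [445.0, -292.0, 135.0], [437.0, -288.0, 135.0], [441.0, -290.0, 133.0], [447.0, -294
[... 1763 characters left out ...]
.0], [497.0, -320.0, 130.0], [507.0, -302.0, 128.0], [432.0, -300.0, 128.0], [501.0, -299.0, 126.0], [434.0, -291.0, 125.0], [508.0, -324.0, 124.0], [448.0, -302.0, 123.0], [492.0, -319.0, 123.0], [515.0, -311.0, 123.0], [502.0, -297.0, 123.0], [507.0, -315.0, 122.0], [433.0, -304.0, 122.0], [514.0, -321.0, 121.0], [511.0, -318.0, 121.0], [491.0, -308.0, 121.0], [493.0, -301.0, 120.0], [494.0, -299.0, 116.0], [490.0, -315.0, 113.0], [432.0, -293.0, 112.0], [441.0, -290.0, 110.0], [488.0, -322.0, 109.0], [489.0, -304.0, 108.0], [494.0, -298.0, 108.0], [517.0, -305.0, 107.0], [495.0, -329.0, 107.0], [492.0, -323.0, 106.0], [510.0, -293.0, 106.0], [510.0, -297.0, 105.0], [433.0, -292.0, 105.0]]
```

```bash
python3 - <<'E'
from h import *
from scipy.spatial.transform import Rotation as Ro
s=monitor.sense(); print(Ro.from_quat(s['eef_rot']).as_matrix().round(3))
print('mat',atz('scene',[[397.8,241.7]],4).round(1),atz('top',[[140,188.8]],4).round(1))
for cam in("scene","top"):
    p=cv2.imread(f"pics/{cam}0.png"); 
    hsv=cv2.cvtColor(p,cv2.COLOR_BGR2HSV)
    def comp(m,uv):
        n,l,st,c=cv2.connectedComponentsWithStats(m.astype(np.uint8)); k=l[uv[1],uv[0]]; return l==k
    uv=(395,242) if cam=='scene' else (140,189)
    m=comp(p.min(2)>150,uv); c=max(cv2.findContours(m.astype(np.uint8),0,2)[0],key=cv2.contourArea)
    q=cv2.minAreaRect(atz(cam,c[:,0],4)[:,:2].astype(np.float32)); print(cam,'mat',q)
    # square top face / round top
    C=cloud(cam,np.load(f"{cam}0.npy")); X,Y,Z=C[...,0],C[...,1],C[...,2]
    for n,(y0,y1) in dict(sq=(30,120),rd=(-120,-50)).items():
        m=((X>450)&(X<560)&(Y>y0)&(Y<y1)&(Z>97)&(Z<113)).astype(np.uint8)
        c=max(cv2.findContours(m,0,2)[0],key=cv2.contourArea)
        print(cam,n,cv2.minAreaRect(atz(cam,c[:,0],104)[:,:2].astype(np.float32)))
    # brass/copper color
    for n,(uv,z) in dict(noz=(((298,199) if cam=='scene' else (227,207)),39),tip=(((280,198) if cam=='scene' else (243,208)),39)).items():
        m=comp((hsv[...,1]>70)&(hsv[...,2]>60),uv); ys,xs=np.nonzero(m); print(cam,n,m.sum(),xs.mean(),ys.mean(),atz(cam,[[xs.mean(),ys.mean()]],36).round(1))
E
```

```text
[[ 0.     0.412  0.911]
 [ 0.     0.911 -0.412]
 [-1.     0.     0.   ]]
mat [[517.9 339.1   4. ]] [[519.3 318.    4. ]]
scene mat ((517.8828125, 330.245849609375), (179.44223022460938, 181.20558166503906), 76.54615020751953)
scene sq ((506.8457946777344, 68.6517333984375), (46.60004806518555, 40.65584182739258), 2.515659809112549)
scene rd ((507.7903747558594, -79.650390625), (43.6146125793457, 39.34989929199219), 22.536014556884766)
scene noz 108 298.537037037037 202.4351851851852 [[510.   24.7  36. ]]
scene tip 496 271.2540322580645 209.9616935483871 [[570.7 -41.3  36. ]]
top mat ((519.0562133789062, 326.05145263671875), (188.78782653808594, 187.95294189453125), 76.66766357421875)
top sq ((500.538330078125, 64.7656478881836), (40.475975036621094, 40.11090850830078), 7.257683277130127)
top rd ((502.4119567871094, -85.02367401123047), (37.100860595703125, 36.713687896728516), 7.235706329345703)
top noz 43 225.74418604651163 203.53488372093022 [[501.8  17.2  36. ]]
top tip 186739 246.21930609031858 188.654721295498 [[559.1 -42.3  36. ]]
```

```bash
cat > go.py <<'E'
import sys
from h import *
from scipy.spatial.transform import Rotation as Ro
x,y,z,yaw=map(float,sys.argv[1:5])
s=monitor.sense(); R=Ro.from_quat(s['eef_rot']).as_matrix()
d=R.T@(np.array([x,y,z])-s['position'])/1000
cy=np.arctan2(R[1,1],R[0,1]); turn=-((yaw-cy+np.pi)%(2*np.pi)-np.pi)
print('t',round(s['time_s'],2),'pos',s['position'].round(1),'yaw',round(cy,3),'tilt',R[:,0].round(3),'F',s['contact_force'].round(1),'op',round(s['opening'],1))
print('joints',s['joints'].round(2)); print('SHIFT',d.round(4),'TURN',round(turn,3))
E
python3 go.py 504 67 200 0.03
python3 - <<'E'
from h import *
# rack lip edges: high-z points 26..38 near rack, fit direction
for cam in("scene","top"):
    C=cloud(cam,np.load(f"{cam}0.npy")); X,Y,Z=C[...,0],C[...,1],C[...,2]
    for lo,hi in((455,485),(525,560)):
        m=(X>lo)&(X<hi)&(Y>-130)&(Y<120)&(Z>24)&(Z<40); Q=C[m]
        if m.sum()>10:
            a,b=np.polyfit(Q[:,1],Q[:,0],1); print(cam,lo,m.sum(),a.round(4),b.round(1),Q[:,1].min(),Q[:,1].max())
E
```

```text
t 2.2 pos [216.4 478.3 231.3] yaw 1.146 tilt [ 0.  0. -1.] F [-0.1 -0.   0.9] op 85.1
joints [ 1.08  0.05  1.4  -0.    1.69 -0.07]
SHIFT [ 0.0313 -0.2562  0.4316] TURN 1.116
scene 455 91 -0.0037 471.0 -119.97810839536787 108.11510835009163
scene 525 138 -0.0006 537.9 -122.43649152878773 108.66006914303821
top 455 108 0.0034 469.8 -121.88357404831036 104.71993433077995
top 525 95 -0.003 536.7 -123.69273075799501 105.26751676886786
```

>>> step_arm --motion '[[[0.03,-0.256,0.43,1.12,1],[0.03,-0.256,0.43,1.12,1],[0.03,-0.256,0.43,1.12,1],[0.03,-0.256,0.43,1.12,1],[0.03,-0.256,0.43,1.12,1]]]'

```text
time_s: 2.62
position: [335.9, 306.1, 218.9]
eef_rot: [0.356, 0.611, -0.356, 0.611]
contact_force: [-0.2, 0.9, -0.0]
opening: 85.7
```

```bash
python3 go.py 504 68 200 0.01
```

```text
t 2.62 pos [335.9 306.1 218.9] yaw 0.515 tilt [ 0.001  0.    -1.   ] F [-0.2  0.9 -0. ] op 85.7
joints [ 0.66 -0.15  1.62 -0.    1.67  0.14]
SHIFT [0.0189 0.0288 0.29  ] TURN 0.505
```

>>> step_arm --motion '[[[0.019,0.029,0.29,0.505,1],[0.019,0.029,0.29,0.505,1],[0.019,0.029,0.29,0.505,1],[0.019,0.029,0.29,0.505,1],[0.019,0.029,0.29,0.505,1]]]'

```text
time_s: 3.03
position: [455.8, 135.9, 205.5]
eef_rot: [0.5, 0.501, -0.499, 0.501]
contact_force: [0.5, 0.6, 0.3]
opening: 85.0
```

```bash
python3 go.py 504 68 150 0.01
```

```text
t 3.03 pos [455.8 135.9 205.5] yaw 0.004 tilt [ 0.001  0.001 -1.   ] F [0.5 0.6 0.3] op 85.0
joints [ 0.21 -0.08  1.58  0.    1.64  0.21]
SHIFT [0.0556 0.0478 0.0681] TURN -0.006
```

>>> step_arm --motion '[[[0.03,0.048,0.068,0,1],[0.03,0.048,0.068,0,1],[0.03,0.048,0.068,0,1],[0.03,0.048,0.068,0,1]]]'

```text
time_s: 3.37
position: [504.3, 66.1, 174.0]
eef_rot: [0.5, 0.5, -0.5, 0.5]
contact_force: [0.4, -0.2, 0.8]
opening: 85.7
```

```bash
python3 go.py 504 68 60 0.01; python3 - <<'E'
from h import *
a=[]
for n in("scene","top"):
    p,d=optics.capture(n); u,v=proj(n,[504,68,104])[0].astype(int); w=p[max(0,v-50):v+50,u-60:u+60]
    a.append(cv2.resize(w,(480,400),interpolation=cv2.INTER_CUBIC) if w.shape[0]==100 else cv2.resize(w,(480,400)))
cv2.imwrite('pics/a1.png',cv2.resize(np.hstack(a),(800,333)))
E
```

```text
t 3.37 pos [504.3  66.1 174. ] yaw 0.0 tilt [-0.002  0.    -1.   ] F [ 0.4 -0.2  0.8] op 85.7
joints [0.06 0.03 1.54 0.   1.58 0.06]
SHIFT [ 1.14e-01 -1.00e-04 -1.90e-03] TURN -0.01
```

View pics/a1.png

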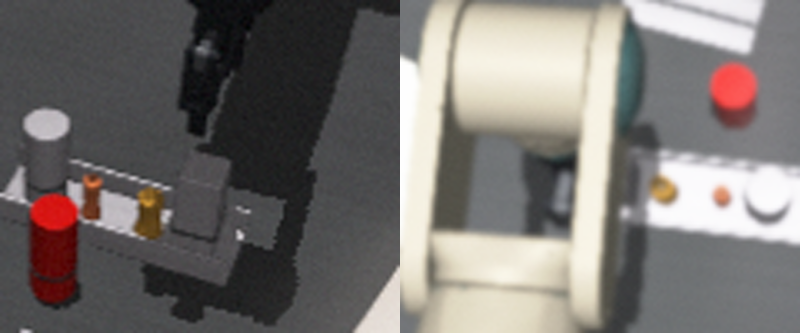

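The left part shows the gripper directly above the grey square tube (200,190), with the jaws straddling it in x. Descending.

>>> step_arm --motion '[[[0.04,0,-0.001,-0.01,1],[0.08,0,-0.001,-0.01,1],[0.114,0,-0.001,-0.01,1],[0.114,0,-0.001,-0.01,1],[0.114,0,-0.001,-0.01,1]]]'

```text
time_s: 3.88
position: [503.1, 71.0, 61.9]
eef_rot: [0.496, 0.504, -0.496, 0.503]
contact_force: [0.1, 0.5, 0.3]
opening: 85.3
```

>>> step_arm --motion '[[[0,0,0,0,-1],[0,0,0,0,-1],[0,0,0,0,-1],[0,0,0,0,-1],[0,0,0,0,-1]]]'

```text
time_s: 4.3
position: [504.0, 71.2, 64.1]
eef_rot: [0.497, 0.504, -0.495, 0.504]
contact_force: [-3.5, 0.9, 6.7]
opening: 39.3
```

>>> step_arm --motion '[[[0,0,0,0,-1],[0,0,0,0,-1],[0,0,0,0,-1],[0,0,0,0,-1],[0,0,0,0,-1]]]'

```text
time_s: 4.72
position: [504.0, 71.2, 64.1]
eef_rot: [0.497, 0.504, -0.495, 0.504]
contact_force: [-1.0, 0.0, -0.2]
opening: 39.1
```

>>> step_arm --motion '[[[-0.035,0,0,0,-1],[-0.07,0,0,0,-1],[-0.07,0,-0.04,0,-1],[-0.07,0.005,-0.08,0,-1],[-0.07,0.01,-0.12,0,-1]]]'

```text
time_s: 5.13
position: [512.1, 192.2, 134.8]
eef_rot: [0.498, 0.503, -0.495, 0.504]
contact_force: [1.4, -0.6, -3.7]
opening: 39.3
```

```bash
python3 go.py 518 366 124 0.016
```

```text
t 5.13 pos [512.1 192.2 134.8] yaw 0.014 tilt [ 0.002  0.002 -1.   ] F [ 1.4 -0.6 -3.7] op 39.3
joints [0.29 0.16 1.48 0.   1.5  0.28]
SHIFT [ 0.0111  0.0082 -0.1737] TURN -0.002
```

>>> step_arm --motion '[[[0.01,0.002,-0.04,0,-1],[0.01,0.004,-0.08,0,-1],[0.01,0.006,-0.12,0,-1],[0.01,0.008,-0.16,0,-1],[0.01,0.008,-0.174,0,-1]]]'

```text
time_s: 5.55
position: [516.4, 371.1, 123.8]
eef_rot: [0.497, 0.505, -0.495, 0.504]
contact_force: [-0.1, 0.6, -4.4]
opening: 39.5
```

>>> step_arm --motion '[[[0.03,0,0,0,-1],[0.05,0,0,0,-1],[0.055,0,0,0,-1],[0.055,0,0,0,-1]]]'

```text
time_s: 5.88
position: [515.4, 370.8, 66.8]
eef_rot: [0.495, 0.505, -0.496, 0.504]
contact_force: [0.2, 0.5, -3.8]
opening: 39.5
```

>>> step_arm --motion '[[[0.002,0,0,0,-1],[0.003,0,0,0,-1],[0.003,0,0,0,-1]]]'

```text
time_s: 6.13
position: [515.9, 370.5, 64.5]
eef_rot: [0.496, 0.505, -0.496, 0.504]
contact_force: [0.6, -0.6, -3.7]
opening: 39.2
```

```bash
python3 go.py 518 366 64 0.016; python3 - <<'E'
from h import *
for n in("scene","top"):
    p,d=optics.capture(n); cv2.imwrite(f'pics/b_{n}.png',p)
    C=cloud(n,d);X,Y,Z=C[...,0],C[...,1],C[...,2]
    m=(X>470)&(X<560)&(Y>330)&(Y<410)&(Z>97)&(Z<112); print(n,m.sum(),C[m].mean(0).round(1) if m.any() else '')
a=cv2.imread('pics/b_scene.png')[150:300,320:460];cv2.imwrite('pics/b1.png',cv2.resize(a,None,fx=4,fy=4))
E
```

```text
t 6.13 pos [515.9 370.5  64.5] yaw 0.017 tilt [-0.001  0.001 -1.   ] F [ 0.6 -0.6 -3.7] op 39.2
joints [0.56 0.47 1.25 0.   1.43 0.55]
SHIFT [0.0005 0.002  0.0045] TURN 0.001
scene 75 [520.1 354.3 104.6]
top 94 [521.1 354.7 104.6]
```

View pics/b1.png

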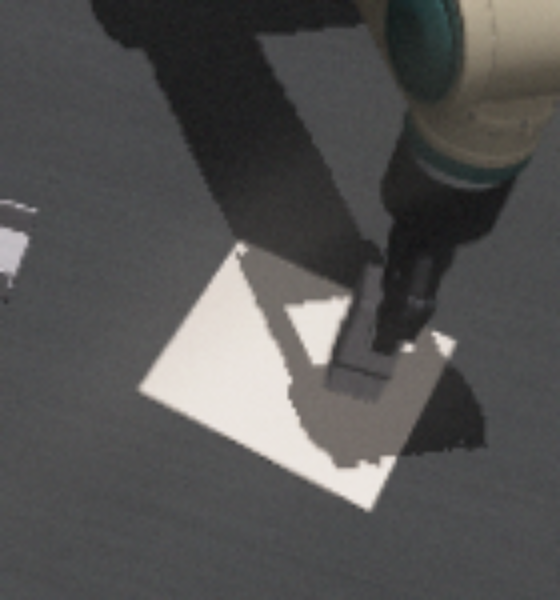

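The tube is over the right half of the mat and nearly touching. I lower it by small steps, then release.

>>> step_arm --motion '[[[0.0015,0,0,0,-1],[0.0015,0,0,0,-1],[0.0015,0,0,0,-1]]]'

```text
time_s: 6.48
position: [516.2, 370.8, 64.0]
eef_rot: [0.496, 0.505, -0.495, 0.504]
contact_force: [-0.8, 0.3, -0.1]
opening: 39.4
```

Touched down (force near 0). Release.

>>> step_arm --motion '[[[0,0,0,0,0.2],[0,0,0,0,1],[0,0,0,0,1],[0,0,0,0,1],[0,0,0,0,1]]]'

```text
time_s: 6.9
position: [516.3, 370.8, 64.1]
eef_rot: [0.496, 0.505, -0.495, 0.504]
contact_force: [-0.9, 1.1, -0.1]
opening: 85.4
```

>>> step_arm --motion '[[[-0.04,0,0,0,1],[-0.08,0,0,0,1],[-0.12,0,0,0,1],[-0.12,0,0.04,0,1],[-0.12,0,0.08,0,1]]]'

```text
time_s: 7.32
position: [518.7, 291.7, 188.0]
eef_rot: [0.498, 0.505, -0.492, 0.505]
contact_force: [0.6, -0.7, -0.2]
opening: 85.5
```

```bash
python3 go.py 504 -84 180 0.0
```

```text
t 7.32 pos [518.7 291.7 188. ] yaw 0.02 tilt [ 0.007  0.006 -1.   ] F [ 0.6 -0.7 -0.2] op 85.5
joints [0.45 0.26 1.26 0.   1.62 0.43]
SHIFT [ 0.0057 -0.0224  0.3753] TURN 0.02
```

>>> step_arm --motion '[[[0.006,-0.0224,0.375,0.02,1],[0.006,-0.0224,0.375,0.02,1],[0.006,-0.0224,0.375,0.02,1],[0.006,-0.0224,0.375,0.02,1],[0.006,-0.0224,0.375,0.02,1]]]'

```text
time_s: 7.73
position: [509.6, 80.5, 181.8]
eef_rot: [0.503, 0.5, -0.496, 0.501]
contact_force: [1.2, -0.4, -0.1]
opening: 85.3
```

```bash
python3 go.py 504 -84 180 0.0
```

```text
t 7.73 pos [509.6  80.5 181.8] yaw 0.001 tilt [ 0.008  0.006 -1.   ] F [ 1.2 -0.4 -0.1] op 85.3
joints [0.08 0.04 1.51 0.01 1.58 0.08]
SHIFT [ 0.0008 -0.0057  0.1646] TURN 0.001
```

>>> step_arm --motion '[[[0.001,-0.006,0.165,0,1],[0.001,-0.006,0.165,0,1],[0.001,-0.006,0.165,0,1],[0.001,-0.006,0.165,0,1],[0.001,-0.006,0.165,0,1]]]'

```text
time_s: 8.15
position: [503.0, -90.7, 179.8]
eef_rot: [0.504, 0.497, -0.499, 0.5]
contact_force: [0.3, 0.3, -0.2]
opening: 85.3
```

```bash
python3 go.py 504 -84 60 0.0;  python3 - <<'E'
from h import *
for n in("scene","top"):
    p,d=optics.capture(n); cv2.imwrite(f'pics/d_{n}.png',p)
    C=cloud(n,d);X,Y,Z=C[...,0],C[...,1],C[...,2]
    m=(X>470)&(X<560)&(Y>320)&(Y<410)&(Z>97)&(Z<112); print(n,m.sum(),C[m].mean(0).round(1) if m.any() else '')
a=[]
for n in("scene","top"):
    p=cv2.imread(f'pics/d_{n}.png'); u,v=proj(n,[504,-30,40])[0].astype(int); a.append(cv2.resize(p[v-60:v+60,u-70:u+70],(467,400),interpolation=cv2.INTER_CUBIC))
cv2.imwrite('pics/d1.png',cv2.resize(np.hstack(a),(800,343)))
E
```

```text
t 8.15 pos [503.  -90.7 179.8] yaw -0.006 tilt [ 0.008  0.003 -1.   ] F [ 0.3  0.3 -0.2] op 85.3
joints [-0.25  0.03  1.53  0.01  1.58 -0.25]
SHIFT [ 1.199e-01  1.000e-04 -6.300e-03] TURN -0.006
scene 179 [520.4 367.  104.8]
top 157 [515.  363.2 103.8]
```

View pics/d1.png

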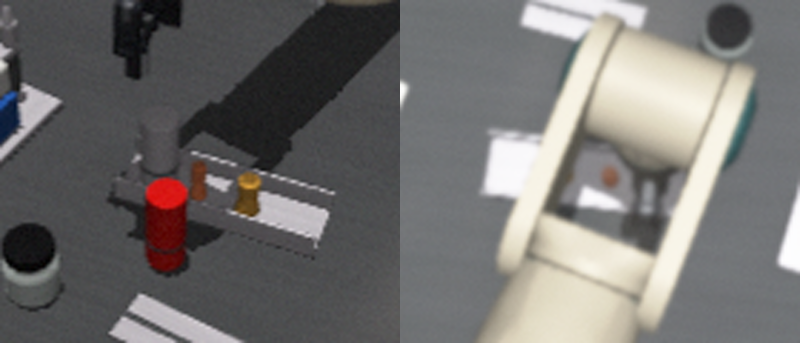

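The picture shows the empty end of the channel where the square tube stood. Nozzle and wire tip are undisturbed, and the gripper hovers over the grey round tube (160,140). The red tube (165,225) is well in front. Descending.

>>> step_arm --motion '[[[0.03,0,-0.007,0,1],[0.07,0,-0.007,0,1],[0.1,0,-0.007,0,1],[0.117,0,-0.007,0,1],[0.117,0,-0.007,0,1]]]'

```text
time_s: 8.67
position: [501.9, -75.8, 58.4]
eef_rot: [0.502, 0.502, -0.498, 0.498]
contact_force: [-0.4, -0.5, -0.8]
opening: 85.5
```

```bash
python3 go.py 503 -83 60 0.0
```

```text
t 8.67 pos [501.9 -75.8  58.4] yaw -0.0 tilt [-0.     0.008 -1.   ] F [-0.4 -0.5 -0.8] op 85.5
joints [-0.23  0.14  1.67  0.01  1.34 -0.23]
SHIFT [-0.0017  0.0011  0.0072] TURN -0.0
```

>>> step_arm --motion '[[[-0.002,0.001,0.007,0,1],[-0.002,0.001,0.007,0,1],[-0.002,0.001,0.007,0,1]]]'

```text
time_s: 8.92
position: [504.1, -82.9, 62.2]
eef_rot: [0.503, 0.501, -0.497, 0.499]
contact_force: [0.7, 0.3, 0.1]
opening: 85.2
```

```bash
python3 go.py 503 -83 60 0.0
```

```text
t 8.92 pos [504.1 -82.9  62.2] yaw -0.0 tilt [ 0.003  0.008 -1.   ] F [0.7 0.3 0.1] op 85.2
joints [-0.24  0.14  1.66  0.01  1.35 -0.24]
SHIFT [ 0.0022 -0.0011  0.0001] TURN -0.0
```

>>> step_arm --motion '[[[0,0,0,0,-1],[0,0,0,0,-1],[0,0,0,0,-1],[0,0,0,0,-1],[0,0,0,0,-1]]]'

```text
time_s: 9.33
position: [504.3, -83.0, 63.0]
eef_rot: [0.503, 0.501, -0.497, 0.499]
contact_force: [-1.6, 0.1, 4.7]
opening: 41.0
```

>>> step_arm --motion '[[[0,0,0,0,-1],[0,0,0,0,-1],[0,0,0,0,-1]]]'

```text
time_s: 9.58
position: [504.3, -83.0, 63.1]
eef_rot: [0.503, 0.501, -0.497, 0.499]
contact_force: [-0.8, 0.5, 2.0]
opening: 40.8
```

```bash
python3 go.py 503 -83 60 0.0
```

```text
t 9.58 pos [504.3 -83.   63.1] yaw -0.0 tilt [ 0.004  0.007 -1.   ] F [-0.8  0.5  2. ] op 40.8
joints [-0.24  0.14  1.65  0.01  1.35 -0.24]
SHIFT [ 0.0031 -0.0013  0.    ] TURN -0.0
```

>>> step_arm --motion '[[[-0.03,0,0,0,-1],[-0.06,0,0,0,-1],[-0.1,0,0,0,-1],[-0.1,0,0,0,-1]]]'

```text
time_s: 9.92
position: [506.8, -84.5, 170.7]
eef_rot: [0.505, 0.497, -0.495, 0.503]
contact_force: [1.0, -0.4, -2.1]
opening: 40.7
```

```bash
python3 go.py 516 292 160 0.0
```

```text
t 9.92 pos [506.8 -84.5 170.7] yaw -0.0 tilt [ 0.015  0.005 -1.   ] F [ 1.  -0.4 -2.1] op 40.7
joints [-0.24  0.04  1.54  0.01  1.55 -0.24]
SHIFT [ 0.0125  0.009  -0.3764] TURN -0.0
```

>>> step_arm --motion '[[[0.012,0.009,-0.376,0,-1],[0.012,0.009,-0.376,0,-1],[0.012,0.009,-0.376,0,-1],[0.012,0.009,-0.376,0,-1],[0.012,0.009,-0.376,0,-1]]]'

```text
time_s: 10.33
position: [509.8, 126.2, 160.3]
eef_rot: [0.505, 0.498, -0.496, 0.502]
contact_force: [1.3, 0.1, -4.1]
opening: 40.9
```

```bash
python3 go.py 516 292 130 0.0
```

```text
t 10.33 pos [509.8 126.2 160.3] yaw -0.001 tilt [ 0.013  0.004 -1.   ] F [ 1.3  0.1 -4.1] op 40.9
joints [0.17 0.07 1.52 0.   1.53 0.17]
SHIFT [ 0.031   0.0057 -0.1656] TURN -0.001
```

>>> step_arm --motion '[[[0.03,0.005,-0.04,0,-1],[0.03,0.005,-0.08,0,-1],[0.03,0.005,-0.12,0,-1],[0.03,0.005,-0.15,0,-1],[0.03,0.005,-0.165,0,-1]]]'

```text
time_s: 10.75
position: [513.8, 295.4, 129.0]
eef_rot: [0.503, 0.499, -0.495, 0.502]
contact_force: [0.1, -0.1, -3.7]
opening: 40.8
```

>>> step_arm --motion '[[[0,0,0,0,-1],[0,0,0,0,-1],[0,0,0,0,-1]]]'

```text
time_s: 11.0
position: [513.6, 294.2, 127.9]
eef_rot: [0.502, 0.499, -0.496, 0.502]
contact_force: [-0.6, 0.2, -4.0]
opening: 41.0
```

```bash
python3 go.py 516 292 66 0.0
```

```text
t 11.0 pos [513.6 294.2 127.9] yaw 0.003 tilt [ 0.009  0.003 -1.   ] F [-0.6  0.2 -4. ] op 41.0
joints [ 0.46  0.29  1.35 -0.    1.5   0.46]
SHIFT [0.0619 0.0019 0.0024] TURN 0.003
```

>>> step_arm --motion '[[[0.03,0.0,0.002,0,-1],[0.055,0.0,0.002,0,-1],[0.06,0.0,0.002,0,-1],[0.062,0.0,0.002,0,-1],[0.062,0.0,0.002,0,-1]]]'

```text
time_s: 11.42
position: [514.7, 291.7, 66.7]
eef_rot: [0.503, 0.499, -0.496, 0.502]
contact_force: [-0.6, 0.1, -3.1]
opening: 40.5
```

>>> step_arm --motion '[[[0.001,0,0,0,-1],[0.001,0,0,0,-1]]]'

```text
time_s: 11.58
position: [515.7, 291.8, 67.5]
eef_rot: [0.504, 0.498, -0.495, 0.502]
contact_force: [0.4, 0.2, -3.5]
opening: 40.7
```

>>> step_arm --motion '[[[0.003,0,0,0,-1],[0.003,0,0,0,-1],[0.003,0,0,0,-1]]]'

```text
time_s: 11.83
position: [515.9, 291.8, 64.8]
eef_rot: [0.504, 0.498, -0.495, 0.502]
contact_force: [-0.5, -0.5, -3.7]
opening: 40.6
```

>>> step_arm --motion '[[[0.0015,0,0,0,-1],[0.0015,0,0,0,-1],[0.0015,0,0,0,-1]]]'

```text
time_s: 12.08
position: [515.9, 291.9, 63.2]
eef_rot: [0.504, 0.498, -0.495, 0.502]
contact_force: [0.3, 0.2, -4.3]
opening: 40.8
```

>>> step_arm --motion '[[[0.0015,0,0,0,-1],[0.0015,0,0,0,-1],[0.0015,0,0,0,-1]]]'

```text
time_s: 12.33
position: [516.0, 292.0, 63.1]
eef_rot: [0.504, 0.498, -0.495, 0.502]
contact_force: [-3.5, -1.8, 6.0]
opening: 41.2
```

>>> step_arm --motion '[[[-0.0007,0,0,0,-1],[-0.0007,0,0,0,0.1],[-0.0007,0,0,0,1],[-0.0007,0,0,0,1],[-0.0007,0,0,0,1]]]'

```text
time_s: 12.75
position: [516.2, 292.1, 63.9]
eef_rot: [0.505, 0.498, -0.495, 0.502]
contact_force: [-0.3, 0.5, -0.7]
opening: 80.7
```

>>> step_arm --motion '[[[0,0,0,0,1],[-0.04,0,0,0,1],[-0.08,0,0,0,1],[-0.12,0,0,0,1],[-0.14,0,0,0,1]]]'

```text
time_s: 13.17
position: [515.4, 292.0, 210.1]
eef_rot: [0.507, 0.497, -0.492, 0.503]
contact_force: [0.5, -0.0, 0.6]
opening: 85.3
```

```bash
python3 go.py 504 22 180 1.57
```

```text
t 13.17 pos [515.4 292.  210.1] yaw 0.001 tilt [ 0.021  0.009 -1.   ] F [ 0.5 -0.   0.6] op 85.3
joints [ 0.45  0.23  1.25 -0.    1.64  0.45]
SHIFT [ 0.0275 -0.0123  0.2702] TURN -1.569
```

>>> step_arm --motion '[[[0.025,-0.012,0.27,1.57,1],[0.025,-0.012,0.27,1.57,1],[0.025,-0.012,0.27,1.57,1],[0.025,-0.012,0.27,1.57,0.06],[0.025,-0.012,0.27,1.57,0.06]]]'

```text
time_s: 13.58
position: [506.1, 82.1, 187.4]
eef_rot: [0.637, 0.32, -0.624, 0.321]
contact_force: [1.1, -0.2, 0.2]
opening: 63.9
```

```bash
python3 go.py 504 22 180 -1.57; python3 - <<'E'
from h import *
b={'sq':(320,410),'rd':(250,320)}
for n in("scene","top"):
    p,d=optics.capture(n); cv2.imwrite(f'pics/e_{n}.png',p)
    C=cloud(n,d);X,Y,Z=C[...,0],C[...,1],C[...,2]
    for k,(lo,hi) in b.items():
        m=(X>470)&(X<560)&(Y>lo)&(Y<hi)&(Z>97)&(Z<112); print(n,k,m.sum(),C[m].mean(0).round(1) if m.any() else '')
a=cv2.imread('pics/e_scene.png')[130:310,200:460];cv2.imwrite('pics/e1.png',cv2.resize(a,None,fx=3,fy=3))
E
```

```text
t 13.58 pos [506.1  82.1 187.4] yaw -0.63 tilt [ 0.017  0.008 -1.   ] F [ 1.1 -0.2  0.2] op 63.9
joints [0.09 0.02 1.52 0.01 1.58 0.71]
SHIFT [0.0069 0.0337 0.0499] TURN 0.94
scene sq 179 [520.5 366.9 104.7]
scene rd 146 [520.3 294.3 104.2]
top sq 159 [515.1 362.9 104.4]
top rd 132 [515.2 288.5 104.3]
```

View pics/e1.png

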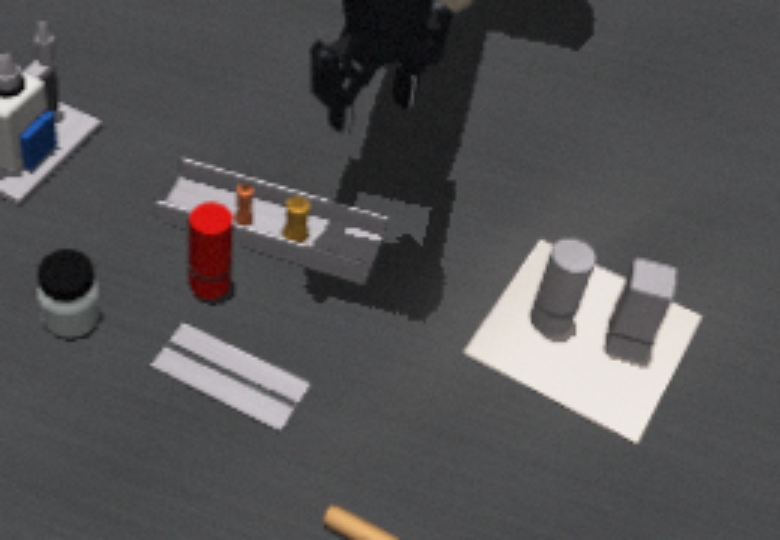

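Both samples stand upright on the mat at crop pixels (568,285) and (645,310). Now the nozzle: I finish the turn above it.

>>> step_arm --motion '[[[0.007,0.034,0.05,0.94,0.06],[0.007,0.034,0.05,0.94,0.06],[0.007,0.034,0.05,0.94,0.06],[0.007,0.034,0.05,0.94,0.06],[0.007,0.034,0.05,0.94,0.06]]]'

```text
time_s: 14.1
position: [504.3, 18.5, 179.7]
eef_rot: [0.704, 0.113, -0.692, 0.11]
contact_force: [0.8, -0.2, 0.2]
opening: 45.2
```

```bash
python3 go.py 504 22 130 -1.57
```

```text
t 14.1 pos [504.3  18.5 179.7] yaw -1.255 tilt [ 0.016  0.007 -1.   ] F [ 0.8 -0.2  0.2] op 45.2
joints [-0.04  0.    1.55  0.01  1.57  1.21]
SHIFT [ 0.0497 -0.0033  0.0001] TURN 0.315
```

>>> step_arm --motion '[[[0.02,-0.003,0,0.315,0.06],[0.05,-0.003,0,0.315,0.06],[0.07,-0.003,0,0.315,0.06],[0.07,-0.003,0,0.315,0.06],[0.07,-0.003,0,0.315,0.06]]]'

```text
time_s: 14.52
position: [504.1, 22.3, 109.4]
eef_rot: [0.712, 0.004, -0.702, -0.001]
contact_force: [0.6, -0.2, 0.1]
opening: 45.5
```

```bash
python3 go.py 504 22 24 -1.57;  python3 - <<'E'
from h import *
a=[]
for n in("scene","top"):
    p,d=optics.capture(n); cv2.imwrite(f'pics/f_{n}.png',p)
    u,v=proj(n,[504,0,60])[0].astype(int); a.append(cv2.resize(p[v-35:v+35,u-42:u+42],(480,400),interpolation=cv2.INTER_CUBIC))
cv2.imwrite('pics/f1.png',cv2.resize(np.hstack(a),(800,333)))
E
```

```text
t 14.52 pos [504.1  22.3 109.4] yaw -1.566 tilt [ 0.015  0.007 -1.   ] F [ 0.6 -0.2  0.1] op 45.5
joints [-0.03  0.06  1.64  0.01  1.43  1.53]
SHIFT [0.0854 0.0009 0.0014] TURN 0.004
```

View pics/f1.png

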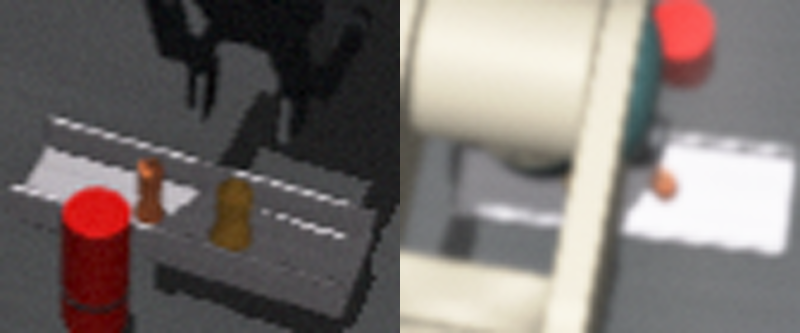

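```bash
python3 - <<'E'
from h import *
u,v=proj("scene",[504,0,60])[0].astype(int)
for x in(498,504,510):
  for P in([x,22,112],[x,22,62],[x,22,4]):
    q=proj("scene",P)[0]; print(P,((q-[u-42,v-35])*4.76).round())
E
```

```text
[498, 22, 112] [241. 114.]
[498, 22, 62] [236. 170.]
[498, 22, 4] [230. 231.]
[504, 22, 112] [238. 121.]
[504, 22, 62] [233. 176.]
[504, 22, 4] [227. 237.]
[510, 22, 112] [235. 127.]
[510, 22, 62] [230. 183.]
[510, 22, 4] [224. 243.]
```

Finger midpoint and nozzle line up within 1–2 mm once the camera bias is taken off. Descending to the band.

>>> step_arm --motion '[[[0.03,0.001,0.001,0,0.06],[0.06,0.001,0.001,0,0.06],[0.08,0.001,0.001,0,0.06],[0.087,0.001,0.001,0,0.06],[0.087,0.001,0.001,0,0.06]]]'

```text
time_s: 15.03
position: [506.0, 21.7, 24.4]
eef_rot: [0.713, 0.004, -0.701, -0.001]
contact_force: [0.7, 0.1, 0.3]
opening: 45.4
```

```bash
python3 go.py 504 22 22 -1.57; python3 - <<'E'
from h import *
p,d=optics.capture("scene"); u,v=proj("scene",[504,0,60])[0].astype(int); cv2.imwrite('pics/g1.png',cv2.resize(p[v-35:v+35,u-42:u+42],(600,500),interpolation=cv2.INTER_CUBIC))
E
```

```text
t 15.03 pos [506.   21.7  24.4] yaw -1.566 tilt [ 0.018  0.007 -1.   ] F [0.7 0.1 0.3] op 45.4
joints [-0.03  0.17  1.71  0.01  1.25  1.53]
SHIFT [ 0.0023 -0.0003  0.002 ] TURN 0.004
```

View pics/g1.png

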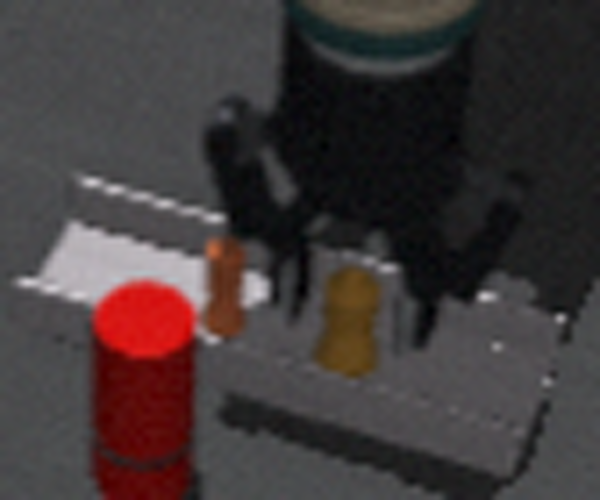

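The nozzle (350,320) sits between the fingers (290,290) and (410,320), and the wire tip (225,285) is clear. Closing.

>>> step_arm --motion '[[[0.001,0,0.001,0,0.06],[0.001,0,0.001,0,-1],[0.001,0,0.001,0,-1],[0.001,0,0.001,0,-1],[0.001,0,0.001,0,-1]]]'

```text
time_s: 15.5
position: [507.1, 21.8, 26.5]
eef_rot: [0.715, 0.004, -0.699, -0.001]
contact_force: [0.4, 0.9, 6.1]
opening: 22.3
```

>>> step_arm --motion '[[[0,0,0,0,-1],[0,0,0,0,-1],[0,0,0,0,-1]]]'

```text
time_s: 15.75
position: [507.3, 21.8, 26.7]
eef_rot: [0.716, 0.004, -0.698, -0.001]
contact_force: [0.8, 0.6, 2.9]
opening: 22.1
```

```bash
python3 go.py 504 22 22 -1.57
```

```text
t 15.75 pos [507.3  21.8  26.7] yaw -1.566 tilt [ 0.024  0.007 -1.   ] F [0.8 0.6 2.9] op 22.1
joints [-0.03  0.16  1.71  0.01  1.25  1.53]
SHIFT [ 0.0047 -0.0002  0.0034] TURN 0.004
```

>>> step_arm --motion '[[[-0.03,0,0,0,-1],[-0.07,0,0,0,-1],[-0.11,0,0,0,-1],[-0.15,0,0,0,-1],[-0.17,0,0,0,-1]]]'

```text
time_s: 16.17
position: [504.2, 20.5, 202.0]
eef_rot: [0.718, 0.004, -0.696, -0.001]
contact_force: [1.4, -0.1, -0.0]
opening: 21.4
```

```bash
python3 go.py 501 -200 190 -1.77;  python3 - <<'E'
from h import *
a=[]
for n in("scene","top"):
    p,d=optics.capture(n); cv2.imwrite(f'pics/i_{n}.png',p)
    u,v=proj(n,[504,10,180])[0].astype(int); a.append(cv2.resize(p[max(v-45,0):max(0,v-45)+90,u-54:u+54],(480,400),interpolation=cv2.INTER_CUBIC))
cv2.imwrite('pics/i1.png',cv2.resize(np.hstack(a),(800,333)))
E
```

```text
t 16.17 pos [504.2  20.5 202. ] yaw -1.566 tilt [ 0.031  0.007 -1.   ] F [ 1.4 -0.1 -0. ] op 21.4
joints [-0.04 -0.02  1.53  0.01  1.6   1.53]
SHIFT [0.0103 0.2205 0.0046] TURN 0.204
```

View pics/i1.png

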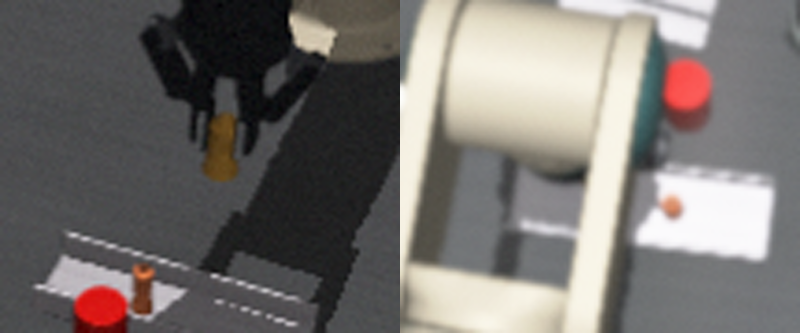

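The nozzle is held upright at (220,145) and the wire tip still stands. Next I estimate the spigot axes carefully, using the pre-move pictures.

```bash
cat > spig.py <<'E'
from h import *
def prof(kind,c,z0,n=24):
    r={'barrel':[(0,12),(20,8),(24,4.5)],'guide':[(0,8.5),(19,5),(23,2.5)],
       'noz':[(0,14.5),(26,9),(26,12),(44,12),(58,3.5)],'tip':[(0,10.5),(24,6),(24,8.5),(44,8.5),(44,4),(56,4)]}[kind]
    a=np.linspace(0,2*np.pi,n,endpoint=False)
    return [np.c_[c[0]+R*np.cos(a),c[1]+R*np.sin(a),np.full(n,z0+h)] for h,R in r]
def draw(img,cam,kind,c,z0,off,sc,col=(0,255,0)):
    for ring in prof(kind,c,z0):
        q=((proj(cam,ring)-off+0.5)*sc).astype(np.int32); cv2.polylines(img,[q],True,col,1)
def crop(cam,img,X,w,h,sc):
    u,v=proj(cam,X)[0].astype(int); off=np.array([max(u-w//2,0),max(v-h//2,0)])
    return cv2.resize(img[off[1]:off[1]+h,off[0]:off[0]+w],None,fx=sc,fy=sc,interpolation=cv2.INTER_CUBIC),off
E
python3 - <<'E'
from spig import *
a=[]
for cam,b,g in(("scene",(506,-305),(445,-292)),("top",(502,-309),(440,-297))):
    im=cv2.imread(f'pics/{cam}0.png'); i,off=crop(cam,im,[475,-300,130],40,50,10); j=i.copy()
    draw(j,cam,'barrel',b,122,off,10); draw(j,cam,'guide',g,122,off,10)
    a.append(np.hstack([i,j]))
cv2.imwrite('pics/sp1.png',a[0]);cv2.imwrite('pics/sp2.png',a[1])
E
```

```text
(no output)
```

View pics/sp1.png

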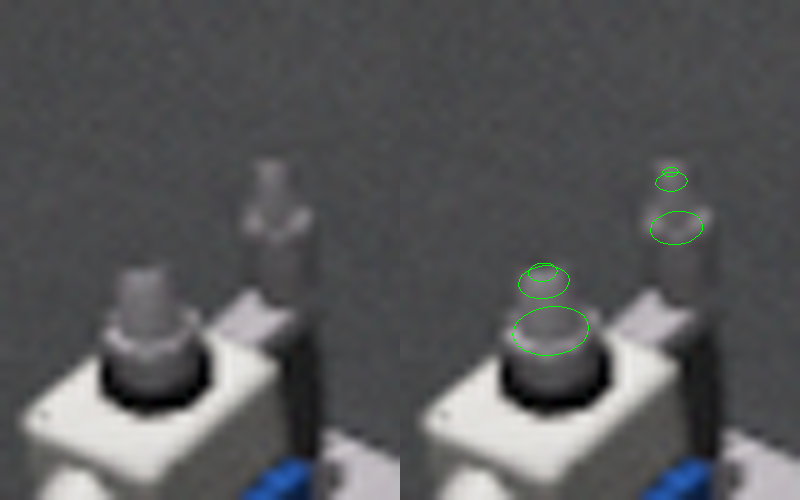

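View pics/sp2.png

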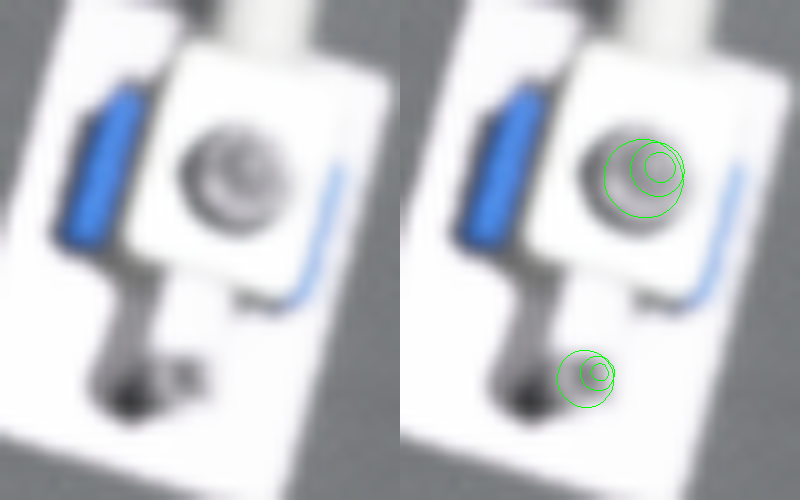

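>>> step_arm --motion '[[[0.0,0.22,0.005,0.2,-1],[0.0,0.22,0.005,0.2,-1],[0.0,0.22,0.005,0.2,-1],[0.0,0.22,0.005,0.2,-1],[0.0,0.22,0.005,0.2,-1]]]'

```text
time_s: 16.68
position: [500.0, -189.3, 197.7]
eef_rot: [0.714, -0.065, -0.693, -0.073]
contact_force: [0.6, 0.5, -0.8]
opening: 21.9
```

```bash
python3 go.py 502.5 -305 200 -1.77
```

```text
t 16.68 pos [ 500.  -189.3  197.7] yaw -1.766 tilt [ 0.03   0.008 -1.   ] F [ 0.6  0.5 -0.8] op 21.9
joints [-0.44  0.07  1.45  0.02  1.6   1.33]
SHIFT [-0.0031  0.1129 -0.0249] TURN 0.004
```

>>> step_arm --motion '[[[-0.003,0.04,-0.01,0,-1],[-0.003,0.08,-0.02,0,-1],[-0.003,0.113,-0.025,0,-1],[-0.003,0.113,-0.025,0,-1],[-0.003,0.113,-0.025,0,-1]]]'

```text
time_s: 17.1
position: [501.4, -306.3, 197.2]
eef_rot: [0.713, -0.065, -0.695, -0.075]
contact_force: [0.8, 0.2, -0.4]
opening: 22.0
```

```bash
python3 go.py 502.5 -305 172 -1.77;cat > look.py <<'E'
import sys
from spig import *
name=sys.argv[1]; X=list(map(float,sys.argv[2:5])); kind=sys.argv[5]
a=[]
s=monitor.sense()['position']
for cam in("scene","top"):
    p,d=optics.capture(cam); cv2.imwrite(f'pics/{name}_{cam}.png',p); np.save(f'{name}_{cam}.npy',d)
    i,off=crop(cam,p,X,44,60,9); a.append(i)
    print(cam,off)
h=min(x.shape[0] for x in a); cv2.imwrite(f'pics/{name}.png',np.hstack([x[:h] for x in a]))
E
python3 look.py j 502 -305 165 noz
```

```text
t 17.1 pos [ 501.4 -306.3  197.2] yaw -1.769 tilt [ 0.026  0.01  -1.   ] F [ 0.8  0.2 -0.4] op 22.0
joints [-0.62  0.23  1.28  0.02  1.62  1.15]
SHIFT [ 0.0252 -0.0011 -0.0002] TURN 0.001
scene [178 112]
top [310 180]
```

View pics/j.png

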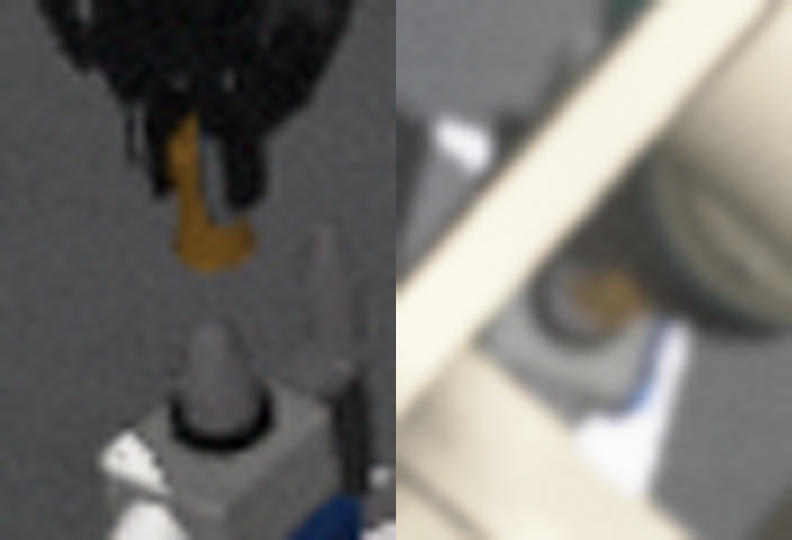

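```bash
python3 - <<'E'
from spig import *
T=monitor.sense()['position']; print(T)
for cam,off in(("scene",(178,112)),("top",(310,180))):
    im=cv2.imread(f'pics/j_{cam}.png'); i=cv2.resize(im[off[1]:off[1]+60,off[0]:off[0]+44],None,fx=9,fy=9,interpolation=cv2.INTER_CUBIC)
    off=np.array(off)
    c=(502.5,-305)
    b=(506,-305) if cam=='scene' else (502,-306.5)
    k=(b[0]-502.5,b[1]+305)
    draw(i,cam,'barrel',b,122,off,9); draw(i,cam,'noz',(T[0]+k[0],T[1]+k[1]),T[2]-22.7,off,9,(255,255,0))
    cv2.imwrite(f'pics/jj_{cam}.png',i)
a=np.hstack([cv2.imread(f'pics/jj_{c}.png') for c in('scene','top')]);cv2.imwrite('pics/jj.png',a)
E
```

```text
[ 502.25461699 -304.2930769   198.33609931]
```

View pics/jj.png

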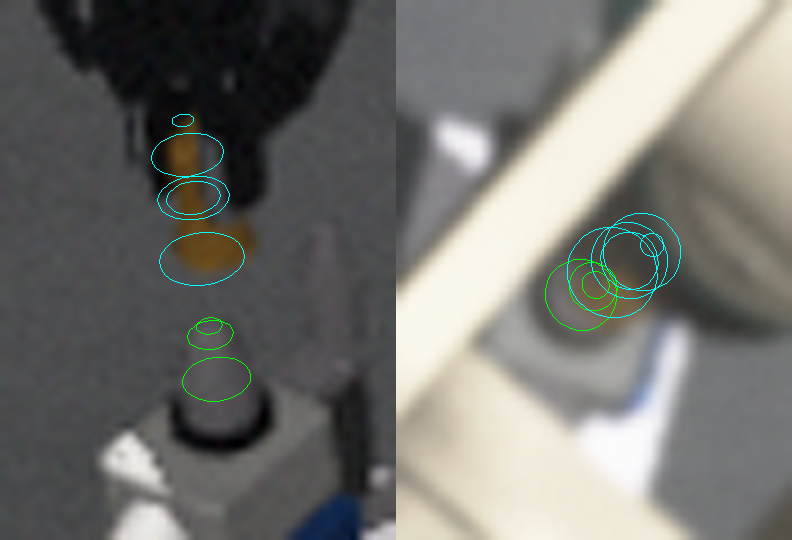

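The nozzle foot is about 4 mm to −x and 1.5 mm to +y of the barrel axis in both views. I correct that, go lower and look again.

```bash
python3 go.py 506.3 -305.8 178 -1.77
```

```text
t 17.2 pos [ 502.3 -304.3  198.3] yaw -1.766 tilt [ 0.028  0.01  -1.   ] F [ 0.2  0.4 -0.6] op 22.4
joints [-0.62  0.22  1.28  0.02  1.62  1.15]
SHIFT [ 0.0204  0.001  -0.0037] TURN 0.004
```

>>> step_arm --motion '[[[0.01,0.001,-0.0037,0,-1],[0.02,0.001,-0.0037,0,-1],[0.02,0.001,-0.0037,0,-1],[0.02,0.001,-0.0037,0,-1]]]'

```text
time_s: 17.53
position: [506.0, -304.7, 176.9]
eef_rot: [0.712, -0.063, -0.695, -0.073]
contact_force: [-0.4, 0.2, -1.1]
opening: 22.0
```

```bash
python3 go.py 506.3 -305.8 172 -1.77
python3 look.py k 502 -305 155 noz
```

```text
t 17.53 pos [ 506.  -304.7  176.9] yaw -1.764 tilt [ 0.026  0.012 -1.   ] F [-0.4  0.2 -1.1] op 22.0
joints [-0.62  0.25  1.3   0.02  1.59  1.15]
SHIFT [ 0.0049  0.0011 -0.0004] TURN 0.006
scene [179 114]
top [309 180]
```

View pics/k.png

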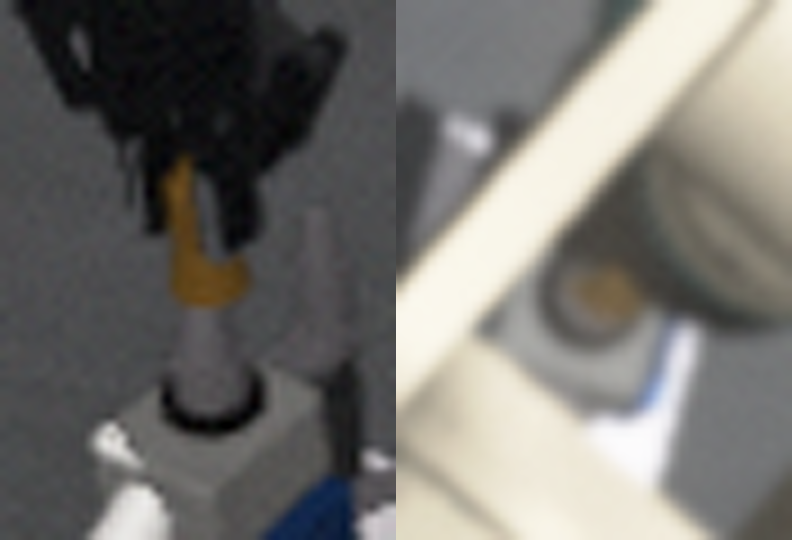

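```bash
python3 - <<'E'
from spig import *
from scipy.optimize import least_squares
for nm in("j","k"):
  for cam in("scene","top"):
    im=cv2.imread(f'pics/{nm}_{cam}.png'); d=np.load(f'{nm}_{cam}.npy'); C=cloud(cam,d)
    hsv=cv2.cvtColor(im,cv2.COLOR_BGR2HSV)
    P=C; box=(abs(P[...,0]-503)<40)&(abs(P[...,1]+305)<40)&(P[...,2]>140)
    m=box&(hsv[...,0]>8)&(hsv[...,0]<30)&(hsv[...,1]>(110 if cam=='scene' else 60))
    Q=C[m]; ys,xs=np.nonzero(m); print(nm,cam,m.sum(),Q.mean(0).round(1),'z',np.percentile(Q[:,2],[3,50,97]).round(1),'px',xs.min(),xs.max(),ys.min(),ys.max())
    # foot points: fit circle r~13.5 centre on low points
    L=Q[Q[:,2]<np.percentile(Q[:,2],3)+12]
    f=lambda c: np.hypot(L[:,0]-c[0],L[:,1]-c[1])-12.5
    r=least_squares(f,L[:,:2].mean(0)-[3,3],loss='soft_l1'); print('  foot fit',r.x.round(1),len(L))
E
```

```text
j scene 77 [ 504.8 -303.   197.5] z [175.9 191.9 227.6] px 196 205 124 141
  foot fit [ 495.7 -302.4] 32
j top 37 [ 486.6 -298.5  217.3] z [179.1 207.4 336.2] px 330 337 210 216
  foot fit [ 478.3 -294. ] 13
k scene 74 [ 509.2 -301.8  176.7] z [155.7 170.3 206. ] px 196 206 131 147
  foot fit [ 500.6 -301.7] 32
k top 32 [ 491.5 -298.8  197. ] z [164.3 187.6 315.7] px 329 335 209 215
  foot fit [ 482.7 -296.5] 13
```

```bash
python3 - <<'E'
from spig import *
def ring(cam,c,z,r=14.5):
    a=np.linspace(0,2*np.pi,60); q=proj(cam,np.c_[c[0]+r*np.cos(a),c[1]+r*np.sin(a),np.full(60,z)]); return q
for nm,z,u0,vm in(("j",175.6,(196+205)/2,141.3),("k",154.2,201,147.3)):
    f=lambda c:[ring('scene',c,z)[:,0].mean()-u0, ring('scene',c,z)[:,1].max()-vm]
    print(nm,least_squares(f,[503,-305]).x.round(1))
# barrel from collar/tip in initial and k image: spigot silhouette columns at rows
for nm in('scene0','j_scene','k_scene'):
    g=cv2.cvtColor(cv2.imread(f'pics/{nm}.png'),cv2.COLOR_BGR2GRAY)[142:164,192:214]; print(nm); print('\n'.join(' '.join('%3d'%x for x in r) for r in g))
E
```

```text
j [ 496.8 -307.2]
k [ 499.5 -306.6]
scene0
 72  75  74  73  78  74  73  76  74  77  72  72  76  76  76  76  71  72  69  93 117  96
 71  73  74  74  73  74  76  76  74  73  76  76  72  76  72  71  76  77  73 103 127 105
 75  74  74  74  76  74  71  74  73  72  74  72  72  75  75  72  73  77  74  85  94  92
 74  72  74  75  74  73  75  71  76  70  73  74  74  71  73  73  75  76  71  70  71  78
 75  73  75  71  74  71  69  72  69  73  76  73  72  73  72  74  70  73  76  68  67  79
 75  76  75  72  73  73  76  74  74  76  86  87  77  74  72  74  73  72  73  67  69  76
 72  75  75  76  73  73  79 105 126 122 122  92  72  73  71  74  74  75  72  66  66  74
 69  72  73  73  75  73  84 108 126 125 115  92  77  70  71  73  69  75  72  70  69  71
 69  72  73  71  73  70  81 107 113 113 105  92  75  70  73  72  73  69  77 131 142  72
 71  72  70  73  71  70  82 103 106 112 105  93  86  88  78  71  74  84 134 177 169 116
 71  75  71  70  73  86 112 101 108 106  99  92  86 112 128  70  93 141 173 184 185 177
 76  73  74  72  66  86 117 100 104 106 100  94  85 103 119 104 140 179 183 185 189 185
 
[... 4066 characters left out ...]
  77  78  74  65  43  59  78  81  87  83  75  80  68  52  24  67 107 102 101  87  66
 74  76  73  84  85  25  50  79  81  83  80  83  75  70  45  12  61 109 107 109 106  95
 71  76  88 105  87   8  43  74  81  83  79  80  74  61  31   7  63 105 109 107 108 105
 81  94 102 105  89  37  23  47  70  81  82  73  48  36  14  13  67 109 110 106 107  96
 98 106 105 106  92  43  15   9  30  30  38  26  19  11  14  65  99 109 109 102  92  87
105 104 106 105 106  87  56  17  11   3  13   4   1  29  72 102 107 105 104  90  83  86
188 103 108 103 104 105  97  85  69  60  49  57  80  97  99 111 106 100  94  85  87  86
204 105 101 106 108 105 109 103 101 100  99 100 106 105 111 105  98  92  87  84  86  84
```

```bash
python3 - <<'E'
from spig import *
a=np.linspace(0,2*np.pi,60)
def ring(cam,c,z,r): return proj(cam,np.c_[c[0]+r*np.cos(a),c[1]+r*np.sin(a),np.full(60,z)])
for r,u0,vm in((4.5,200.8,147.3),(4.5,201,147.5)):
    f=lambda c:[ring('scene',c,146,r)[:,0].mean()-u0, ring('scene',c,146,r)[:,1].min()-vm]
    print(least_squares(f,[503,-305]).x.round(1))
for cam in('scene',):
  g=cv2.cvtColor(cv2.imread('pics/scene0.png'),cv2.COLOR_BGR2GRAY)[132:146,204:224]; print('\n'.join(' '.join('%3d'%x for x in r) for r in g))
for nm in('k','top0'):
  g=cv2.imread('pics/k_top.png' if nm=='k' else 'pics/top0.png')[204:220,322:344]
  print('\n'.join(' '.join('%3d'%x for x in r) for r in (g[...,2].astype(int)-g[...,0] if nm=='k' else g[...,1])))
E
```

```text
[ 508.1 -303.7]
[ 508.7 -302.6]
 73  77  72  72  72  71  74  75  74  73  74  76  77  75  75  75  72  74  75  79
 74  77  74  75  77  72  75  71  71  74  79  75  74  75  76  76  76  75  76  75
 75  75  76  71  76  75  75  74  79  77  76  77  76  76  75  75  74  71  73  76
 78  76  77  77  76  75  74  76  74  74  74  73  72  72  71  71  72  75  74  74
 76  75  79  74  75  76  78  75  76  76  74  74  78  76  71  74  73  77  76  73
 74  75  76  74  75  73  75  75  91 111 111  90  75  76  73  73  77  76  74  76
 76  73  75  76  70  75  78  74  82 115 110  89  69  74  75  72  74  75  77  72
 71  74  76  72  73  74  71  73  84 102 104  86  71  74  74  72  73  73  73  78
 73  74  75  75  70  69  70  74  84  98  97  89  80  75  76  74  74  73  70  74
 76  75  74  73  73  70  69  84  96  99  95  90  88  87  73  70  72  75  74  76
 76  76  76  76  71  72  69  93 117  96  93  91 113 125  83  74  70  72  70  75
 72  76  72  71  76  77  73 103 127 105  89  98 123 111  71  72  70  70  74  70
 72  75  75  72  73  77  74  85  94  92 107 102  91  80  65  73  70  71  73  72
 74  71  73  73  75  76  71 
[... 2167 characters left out ...]
 247 206 130 120 153 167 151 143 154 168 173 184 211 233 247 249 237 213 225 235 217
251 250 220 143 124 165 188 171 150 151 159 168 183 202 229 245 245 228 210 225 229 198
253 253 238 169 128 158 191 187 170 164 165 177 189 206 231 246 241 218 210 228 224 181
254 254 248 201 137 136 166 182 187 186 183 187 199 218 239 247 238 209 212 230 221 172
254 254 252 233 176 137 135 160 177 182 182 183 201 230 247 249 234 206 218 228 212 162
254 254 254 250 231 187 155 148 152 159 165 188 223 245 251 248 226 206 222 226 194 149
254 254 254 254 251 239 219 196 186 188 209 232 247 252 252 245 217 208 228 222 177 138
250 253 254 254 254 252 249 246 241 242 247 252 253 254 252 239 210 219 234 221 168 133
```

```bash
python3 - <<'E'
from spig import *
a=np.linspace(0,2*np.pi,60)
def ring(cam,c,z,r): return proj(cam,np.c_[c[0]+r*np.cos(a),c[1]+r*np.sin(a),np.full(60,z)])
for z in(104,108,112,116):
    f=lambda c: proj('scene',[*c,z])[0]-[202,157.7]
    g=lambda c: proj('top',[*c,z])[0]-[330,212.5]
    print(z,least_squares(f,[503,-305]).x.round(1),least_squares(g,[503,-305]).x.round(1))
f=lambda c:[ring('top',c,154.5,14.5)[:,0].mean()-332.2, ring('top',c,154.5,14.5)[:,1].max()-215.5]
print('top foot',least_squares(f,[503,-305]).x.round(1))
E
```

```text
104 [ 505.4 -306.1] [ 504.1 -309.7]
108 [ 509.3 -303.5] [ 503.5 -309. ]
112 [ 513.2 -300.8] [ 502.9 -308.2]
116 [ 517.1 -298.2] [ 502.2 -307.5]
top foot [ 502.5 -306.2]
```

```bash
python3 go.py 508.5 -305.5 170 -1.77
```

```text
t 17.63 pos [ 506.4 -305.4  178.5] yaw -1.765 tilt [ 0.028  0.01  -1.   ] F [ 0.7 -0.8 -1.9] op 21.9
joints [-0.62  0.24  1.29  0.02  1.59  1.15]
SHIFT [ 0.0086 -0.0002 -0.0019] TURN 0.005
```

>>> step_arm --motion '[[[0.004,0,-0.002,0,-1],[0.0085,0,-0.002,0,-1],[0.0085,0,-0.002,0,-1]]]'

```text
time_s: 17.88
position: [508.4, -305.4, 168.9]
eef_rot: [0.713, -0.064, -0.695, -0.073]
contact_force: [0.6, -0.1, -1.7]
opening: 21.8
```

>>> step_arm --motion '[[[0.003,0,0,0,-1],[0.005,0,0,0,-1],[0.005,0,0,0,-1]]]'

```text
time_s: 18.13
position: [508.3, -305.3, 163.2]
eef_rot: [0.712, -0.064, -0.695, -0.073]
contact_force: [-0.5, -0.4, -0.9]
opening: 22.0
```

```bash
python3 go.py 508.5 -305.5 160 -1.77
```

```text
t 18.13 pos [ 508.3 -305.3  163.2] yaw -1.765 tilt [ 0.026  0.011 -1.   ] F [-0.5 -0.4 -0.9] op 22.0
joints [-0.61  0.26  1.31  0.02  1.56  1.15]
SHIFT [ 0.0032  0.0003 -0.0002] TURN 0.005
```

Foot is at about 140 mm, below the spigot's end at 146 mm, with no contact force, so it's over the spigot. Going on in small steps while watching the lateral force.

>>> step_arm --motion '[[[0.002,0,0,0,-1],[0.003,0,0,0,-1],[0.003,0,0,0,-1]]]'

```text
time_s: 18.38
position: [508.4, -305.6, 160.2]
eef_rot: [0.713, -0.064, -0.695, -0.073]
contact_force: [0.1, -2.2, -1.2]
opening: 22.0
```

>>> step_arm --motion '[[[0.002,0,0,0,-1],[0.003,0,0,0,-1],[0.003,0,0,0,-1]]]'

```text
time_s: 18.63
position: [508.7, -306.1, 157.5]
eef_rot: [0.713, -0.065, -0.694, -0.073]
contact_force: [-0.0, -2.8, 1.1]
opening: 21.5
```

>>> step_arm --motion '[[[0.002,0,0,0,-1],[0.003,0,0,0,-1],[0.003,0,0,0,-1]]]'

```text
time_s: 18.88
position: [508.7, -306.6, 154.9]
eef_rot: [0.713, -0.065, -0.694, -0.073]
contact_force: [-0.1, -5.2, 3.5]
opening: 22.1
```

Lateral force −y: shift 2.5 mm toward −y (tool +y).

>>> step_arm --motion '[[[0,0.0025,-0.0005,0,-1],[0,0.0025,-0.0005,0,-1],[0,0.0025,-0.0005,0,-1]]]'

```text
time_s: 19.13
position: [508.5, -308.6, 154.0]
eef_rot: [0.713, -0.064, -0.695, -0.073]
contact_force: [-0.9, 0.3, -1.2]
opening: 21.8
```

>>> step_arm --motion '[[[0.002,0,0,0,-1],[0.003,0,0,0,-1],[0.003,0,0,0,-1]]]'

```text
time_s: 19.38
position: [508.4, -308.2, 150.3]
eef_rot: [0.712, -0.064, -0.695, -0.073]
contact_force: [-0.3, -0.1, -0.7]
opening: 22.1
```

>>> step_arm --motion '[[[0.001,0,0,0,-1],[0.002,0,0,0,-1],[0.002,0,0,0,-1]]]'

```text
time_s: 19.63
position: [508.4, -308.5, 148.4]
eef_rot: [0.712, -0.064, -0.695, -0.073]
contact_force: [-0.6, -2.1, -0.5]
opening: 21.6
```

>>> step_arm --motion '[[[0.001,0,0,0,-1],[0.002,0,0,0,-1],[0.002,0,0,0,-1]]]'

```text
time_s: 19.88
position: [508.6, -308.7, 147.7]
eef_rot: [0.713, -0.065, -0.695, -0.073]
contact_force: [-3.5, -0.3, 5.7]
opening: 21.5
```

>>> step_arm --motion '[[[0.002,0,0,0,-1],[0.003,0,0,0,-1],[0.003,0,0,0,-1],[0.003,0,0,0,-1]]]'

```text
time_s: 20.22
position: [508.8, -308.8, 147.5]
eef_rot: [0.713, -0.065, -0.694, -0.073]
contact_force: [-6.1, 2.9, 13.4]
opening: 21.7
```

>>> step_arm --motion '[[[0.003,-0.0003,0.001,0,-1],[0.0035,-0.0003,0.001,0,-1],[0.0035,-0.0003,0.001,0,-1],[0.0035,-0.0003,0.001,0,-1]]]'

```text
time_s: 20.55
position: [508.7, -308.8, 147.5]
eef_rot: [0.715, -0.066, -0.693, -0.072]
contact_force: [-4.3, 1.4, 14.8]
opening: 22.0
```

Seated at the expected height with 13–15 N. Relax, open, retreat.

>>> step_arm --motion '[[[-0.001,0,0,0,-1],[-0.001,0,0,0,0.0],[-0.001,0,0,0,0.1],[-0.001,0,0,0,0.1],[-0.001,0,0,0,0.1]]]'

```text
time_s: 20.97
position: [508.6, -308.6, 147.9]
eef_rot: [0.714, -0.066, -0.693, -0.072]
contact_force: [-1.2, 0.2, -0.6]
opening: 46.8
```

>>> step_arm --motion '[[[-0.02,0,0,0,0.1],[-0.05,0,0,0,0.1],[-0.09,0,0,0,0.1],[-0.09,0,0,0,0.1],[-0.09,0,0,0,0.1]]]'

```text
time_s: 21.38
position: [506.7, -309.7, 240.9]
eef_rot: [0.716, -0.066, -0.691, -0.071]
contact_force: [-0.0, -0.2, -1.1]
opening: 47.0
```

```bash
python3 go.py 502 -200 190 -1.57; python3 look.py l 480 -300 150 noz
```

```text
t 21.38 pos [ 506.7 -309.7  240.9] yaw -1.765 tilt [ 0.036  0.003 -0.999] F [-0.  -0.2 -1.1] op 47.0
joints [-0.62  0.22  1.2   0.02  1.7   1.15]
SHIFT [ 0.051  -0.1062  0.0276] TURN -0.195
scene [184 112]
top [307 188]
```

View pics/l.png

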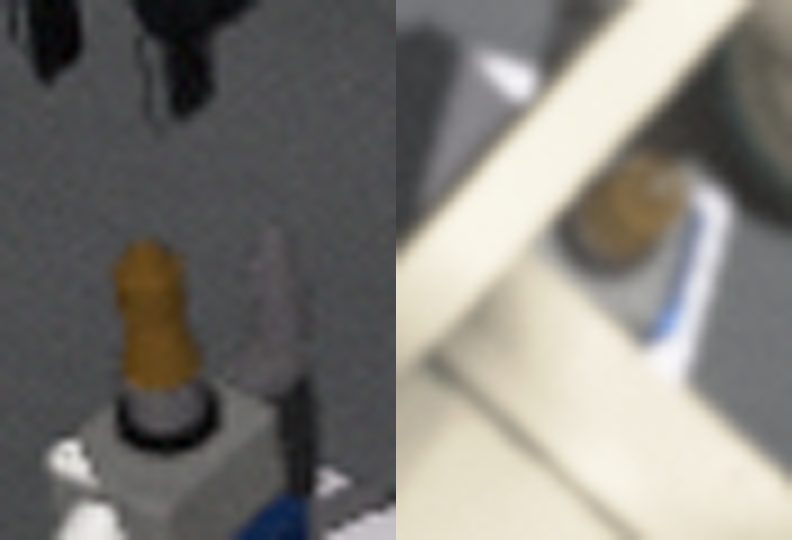

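The nozzle sits on the thick spigot (155,315), upright. Now the wire tip.

```bash
python3 - <<'E'
from spig import *
a=np.linspace(0,2*np.pi,60)
def ring(cam,c,z,r): return proj(cam,np.c_[c[0]+r*np.cos(a),c[1]+r*np.sin(a),np.full(60,z)])
f=lambda c:[ring('scene',c,145,2.5)[:,0].mean()-213.55, ring('scene',c,145,2.5)[:,1].min()-136.4]
print('guide scene',least_squares(f,[440,-295]).x.round(1))
f=lambda c:[ring('scene',c,146,4.5)[:,0].mean()-200.8, ring('scene',c,146,4.5)[:,1].min()-147.3]
print('barrel scene',least_squares(f,[440,-295]).x.round(1))
p,_=optics.capture('scene')
for cam,im,bn,bt in(('scene',cv2.imread('pics/scene0.png'),(290,190,18,24),(275,184,11,24)),('scene',p,None,(275,184,11,24)),('top',cv2.imread('pics/top0.png'),(219,196,14,16),(238,198,12,14))):
    i=im.astype(int); m=(i[...,2]-i[...,0])>25
    for n,b in(('noz',bn),('tip',bt)):
        if b is None: continue
        x,y,w,h=b; ys,xs=np.nonzero(m[y:y+h,x:x+w]); xs+=x;ys+=y
        print(cam,n,len(xs),'x',xs.min(),xs.max(),'y',ys.min(),ys.max(),'foot@4',)
        R=14.5 if n=='noz' else 10.5
        low=xs[ys>=ys.max()-2]
        if cam=='scene':
            f=lambda c:[ring(cam,c,4,R)[:,0].mean()-(low.min()+low.max())/2, ring(cam,c,4,R)[:,1].max()-ys.max()-.4]
            print('   ',least_squares(f,[504,0]).x.round(1))
        else: print('   centroid@34',atz(cam,[[xs.mean(),ys.mean()]],34).round(1))
E
python3 go.py 504 -38 130 -1.57
```

```text
guide scene [ 441.2 -294. ]
barrel scene [ 508.1 -303.7]
scene noz 112 x 294 303 y 195 210 foot@4
    [500.2  21.9]
scene tip 100 x 275 284 y 191 207 foot@4
    [518.8 -45.1]
scene tip 101 x 275 284 y 191 207 foot@4
    [518.8 -45.1]
top noz 58 x 222 229 y 199 208 foot@4
   centroid@34 [[502.   17.9  34. ]]
top tip 27 x 241 245 y 203 208 foot@4
   centroid@34 [[502.5 -39.4  34. ]]
t 21.53 pos [ 505.5 -308.8  236.1] yaw -1.765 tilt [ 0.029  0.008 -1.   ] F [0.5 0.5 0.2] op 46.9
joints [-0.62  0.23  1.2   0.02  1.7   1.15]
SHIFT [ 0.1081 -0.264   0.0567] TURN -0.195
```

>>> step_arm --motion '[[[0.04,-0.26,0.055,0,0.0],[0.04,-0.26,0.055,0,0.0],[0.04,-0.26,0.055,0,0.0],[0.04,-0.26,0.055,0,0.0],[0.04,-0.26,0.055,0,0.0]]]'

```text
time_s: 21.95
position: [502.6, -101.1, 205.0]
eef_rot: [0.713, -0.065, -0.695, -0.073]
contact_force: [1.5, -0.0, 0.9]
opening: 42.8
```

```bash
python3 go.py 503.5 -38 120 -1.765
python3 - <<'E'
from h import *
q=np.array([[537,97],[708,152],[640,383],[473,330]],float); q=(q-[432,0])/5.4+[295,175]-0.5
P=atz('top',q,4)[:,:2]; print(P.round(1).tolist())
for i in range(4):
    d=P[(i+1)%4]-P[i]; print(np.hypot(*d).round(),np.degrees(np.arctan2(d[1],d[0])).round(1))
E
```

```text
t 21.95 pos [ 502.6 -101.1  205. ] yaw -1.766 tilt [ 0.026  0.009 -1.   ] F [ 1.5 -0.   0.9] op 42.8
joints [-0.28  0.01  1.5   0.02  1.61  1.49]
SHIFT [ 0.0856 -0.0609  0.0134] TURN -0.001
[[581.2, -268.3], [559.9, -378.1], [412.6, -348.2], [432.3, -243.4]]
112.0 -101.0
150.0 168.5
107.0 79.3
151.0 -9.5
```

>>> step_arm --motion '[[[0.02,-0.03,0.007,0,0.0],[0.04,-0.06,0.013,0,0.0],[0.08,-0.061,0.013,0,0.0],[0.086,-0.061,0.013,0,0.0],[0.086,-0.061,0.013,0,0.0]]]'

```text
time_s: 22.37
position: [501.5, -37.6, 115.9]
eef_rot: [0.71, -0.065, -0.698, -0.073]
contact_force: [0.1, -1.0, 0.4]
opening: 42.5
```

```bash
python3 go.py 503.5 -38 22 -1.765;  python3 look.py n 504 -38 60 tip
```

```text
t 22.37 pos [501.5 -37.6 115.9] yaw -1.765 tilt [ 0.018  0.01  -1.   ] F [ 0.1 -1.   0.4] op 42.5
joints [-0.16  0.05  1.64  0.01  1.44  1.61]
SHIFT [ 0.0939  0.0012 -0.0006] TURN -0.0
scene [258 160]
top [220 173]
```

View pics/n.png

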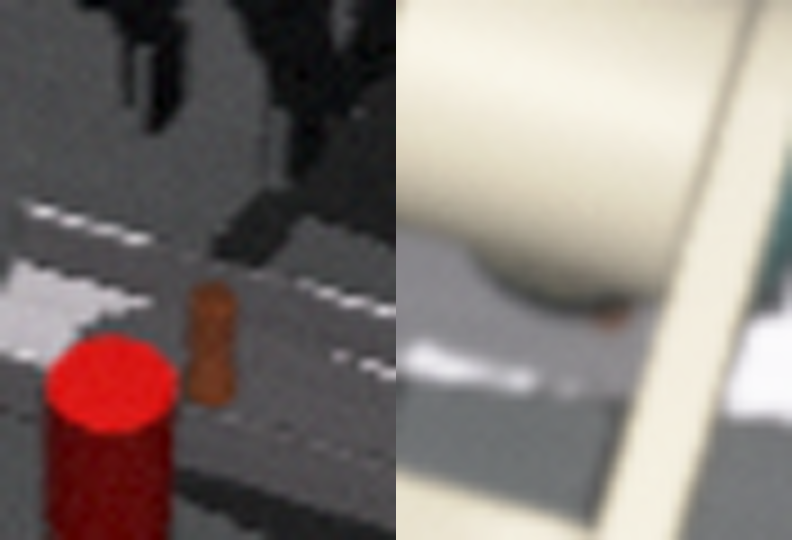

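Fingers straddle the copper tip (213,340), whose top lies a little to +x of the finger midpoint. I correct x and descend.

>>> step_arm --motion '[[[0.03,0.001,-0.001,0,0.0],[0.06,0.001,-0.001,0,0.0],[0.085,0.001,-0.001,0,0.0],[0.093,0.001,-0.001,0,0.0],[0.093,0.001,-0.001,0,0.0]]]'

```text
time_s: 22.88
position: [507.1, -40.0, 27.2]
eef_rot: [0.712, -0.066, -0.695, -0.074]
contact_force: [-0.0, -0.1, -1.6]
opening: 42.8
```

```bash
python3 go.py 503 -38 23 -1.765
```

```text
t 22.88 pos [507.1 -40.   27.2] yaw -1.768 tilt [ 0.024  0.009 -1.   ] F [-0.  -0.1 -1.6] op 42.8
joints [-0.16  0.16  1.7   0.01  1.25  1.61]
SHIFT [ 0.0041 -0.0011  0.0045] TURN -0.003
```

>>> step_arm --motion '[[[0.004,-0.001,0.0045,0,0.0],[0.004,-0.001,0.0045,0,0.0],[0.004,-0.001,0.0045,0,0.0]]]'

```text
time_s: 23.13
position: [503.8, -38.3, 24.8]
eef_rot: [0.713, -0.066, -0.694, -0.074]
contact_force: [-0.5, -0.5, 0.4]
opening: 43.2
```

```bash
python3 go.py 503 -38 23 -1.765;  python3 look.py o 504 -38 40 tip
```

```text
t 23.13 pos [503.8 -38.3  24.8] yaw -1.769 tilt [ 0.027  0.008 -1.   ] F [-0.5 -0.5  0.4] op 43.2
joints [-0.16  0.16  1.72  0.01  1.24  1.61]
SHIFT [ 0.0018 -0.0001  0.0009] TURN -0.004
scene [258 164]
top [220 174]
```

View pics/o.png

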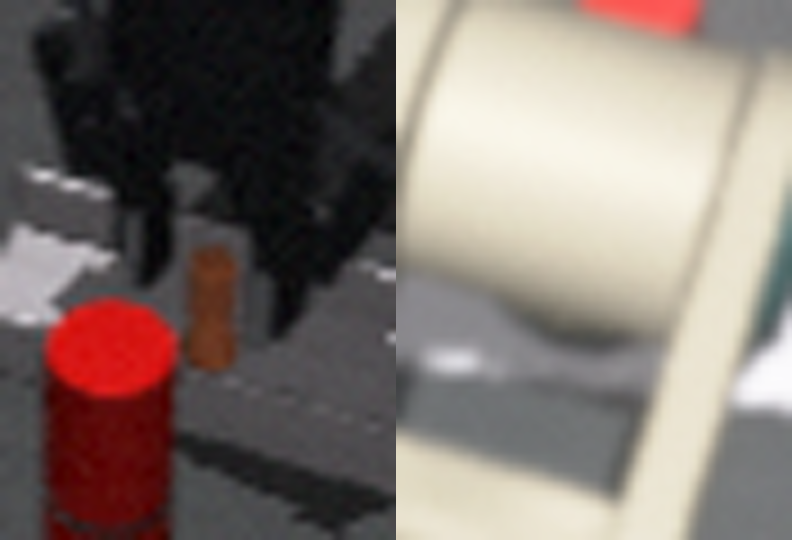

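The copper tip (212,310) is between the fingers. Lower 3 mm and close.

>>> step_arm --motion '[[[0.003,0,0.0005,0,0.0],[0.003,0,0.0005,0,-1],[0.003,0,0.0005,0,-1],[0.003,0,0.0005,0,-1],[0.003,0,0.0005,0,-1]]]'

```text
time_s: 23.65
position: [503.5, -38.1, 21.7]
eef_rot: [0.713, -0.066, -0.694, -0.074]
contact_force: [-0.1, 0.4, 1.0]
opening: 14.9
```

>>> step_arm --motion '[[[0,0,0,0,-1],[0,0,0,0,-1],[0,0,0,0,-1]]]'

```text
time_s: 23.9
position: [503.5, -38.1, 21.7]
eef_rot: [0.713, -0.066, -0.694, -0.074]
contact_force: [0.5, 0.9, 0.8]
opening: 14.8
```

```bash
python3 go.py 503 -38 23 -1.765
```

```text
t 23.9 pos [503.5 -38.1  21.7] yaw -1.768 tilt [ 0.027  0.008 -1.   ] F [0.5 0.9 0.8] op 14.8
joints [-0.16  0.16  1.72  0.01  1.23  1.61]
SHIFT [-0.0014 -0.      0.0005] TURN -0.003
```

>>> step_arm --motion '[[[-0.03,0,0,0,-1],[-0.07,0,0,0,-1],[-0.11,0,0,0,-1],[-0.15,0,0,0,-1],[-0.16,0,0,0,-1]]]'

```text
time_s: 24.32
position: [501.4, -39.8, 189.0]
eef_rot: [0.717, -0.066, -0.69, -0.073]
contact_force: [0.3, 0.6, 0.8]
opening: 15.2
```

>>> step_arm --motion '[[[-0.005,0,0,0,-1],[-0.005,0,0,0,-1]]]'

```text
time_s: 24.48
position: [502.1, -39.9, 195.9]
eef_rot: [0.718, -0.066, -0.689, -0.073]
contact_force: [-0.1, -0.1, 0.2]
opening: 15.0
```

```bash
python3 go.py 441 -296.4 188 -1.765
```

```text
t 24.48 pos [502.1 -39.9 195.9] yaw -1.768 tilt [ 0.042  0.006 -0.999] F [-0.1 -0.1  0.2] op 15.0
joints [-0.16 -0.03  1.55  0.01  1.58  1.61]
SHIFT [0.0038 0.2635 0.0098] TURN -0.003
```

>>> step_arm --motion '[[[0.0,0.2635,0.01,0,-1],[0.0,0.2635,0.01,0,-1],[0.0,0.2635,0.01,0,-1],[0.0,0.2635,0.01,0,-1],[0.0,0.2635,0.01,0,-1]]]'

```text
time_s: 24.9
position: [451.8, -243.8, 189.7]
eef_rot: [0.717, -0.065, -0.69, -0.074]
contact_force: [0.9, 0.1, -0.0]
opening: 15.2
```

```bash
python3 go.py 441 -296.4 188 -1.765
```

```text
t 24.9 pos [ 451.8 -243.8  189.7] yaw -1.768 tilt [ 0.039  0.008 -0.999] F [ 0.9  0.1 -0. ] op 15.2
joints [-0.58  0.01  1.53  0.03  1.58  1.19]
SHIFT [0.0009 0.0537 0.0004] TURN -0.003
```

>>> step_arm --motion '[[[0.0,0.03,0,0,-1],[0.0,0.053,0,0,-1],[0.0,0.053,0,0,-1],[0.0,0.053,0,0,-1]]]'

```text
time_s: 25.23
position: [440.5, -296.0, 186.2]
eef_rot: [0.715, -0.065, -0.691, -0.076]
contact_force: [0.1, -0.3, -1.3]
opening: 15.3
```

```bash
python3 go.py 441 -296.4 178 -1.765;  python3 look.py q 460 -300 165 tip
```

```text
t 25.23 pos [ 440.5 -296.   186.2] yaw -1.77 tilt [ 0.035  0.011 -0.999] F [ 0.1 -0.3 -1.3] op 15.3
joints [-0.68  0.07  1.47  0.03  1.58  1.09]
SHIFT [ 0.0082  0.0004 -0.0003] TURN -0.005
scene [186 104]
top [307 194]
```

View pics/q.png

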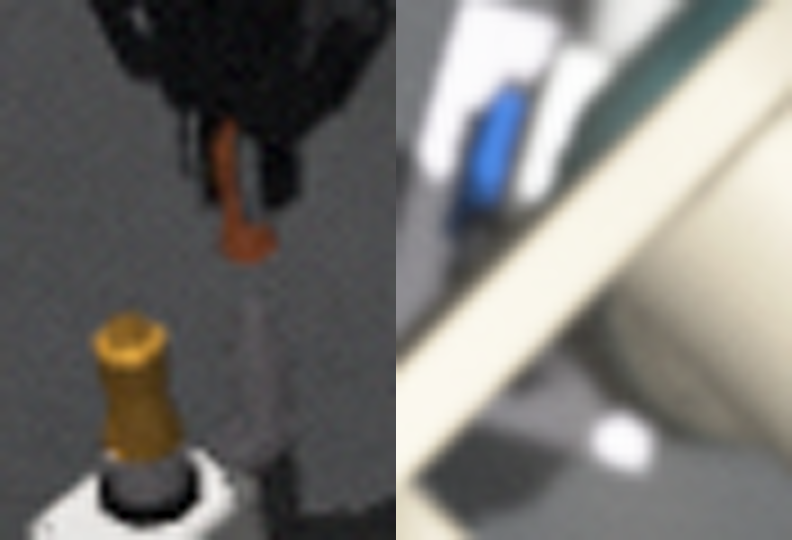

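```bash
python3 - <<'E'
from spig import *
a=np.linspace(0,2*np.pi,60)
def ring(cam,c,z,r): return proj(cam,np.c_[c[0]+r*np.cos(a),c[1]+r*np.sin(a),np.full(60,z)])
def fit(u,v,z,r,mx): return least_squares(lambda c:[ring('scene',c,z,r)[:,0].mean()-u,(ring('scene',c,z,r)[:,1].max() if mx else ring('scene',c,z,r)[:,1].min())-v],[440,-295]).x.round(1)
print(fit(213.2,132.6,168.5,10.5,1),fit(213.55,136.4,145,2.5,0))
g=cv2.imread('pics/q_scene.png')[120:140,206:222].astype(int);print('\n'.join(' '.join('%3d'%x for x in r) for r in g[...,2]-g[...,0]))
g=cv2.imread('pics/q_scene.png')[132:144,206:222].astype(int);print('\n'.join(' '.join('%3d'%x for x in r) for r in g[...,1]))
E
```

```text
[ 438.8 -294.1] [ 441.2 -294. ]
 -2  -3  -1  28  67  60   8  -3  -4  -2  -9   0  -1  -3  -2   0
 -5  -2  -1  29  64  57  16  -3  -2  -5  -1  -5  -5  -2   2  -2
 -5   0  -1  23  57  57  16   0  -4  -3   2  -4  -4  -4  -3  -4
  0  -3   3  23  53  56  14  -5  -3  -8  -2  -4  -5  -1  -5  -4
 -2  -6  -1  13  44  54  20  -2  -5  -2   0  -2  -3  -1  -3   0
 -2  -3  -4   7  34  56  29   1  -3  -3   2   0  -6  -1  -2  -4
 -3  -1   0   2  24  57  40  -4  -3  -3  -2  -1  -3  -2  -5  -1
  0  -3   1  -1  15  61  50  -3  -2  -3   2  -1   0  -3   0  -5
 -3  -3  -4  -4  16  66  59  23  10  13   0  -2  -1  -2  -2  -3
 -4  -3  -4   0  24  70  69  60  50  45  14  -2  -1  -2   0   0
 -2  -3  -4   3  25  68  75  71  74  62  34   1  -1  -2  -1  -1
  0  -5  -1   1  27  65  74  74  73  66  42  -2  -1   0  -3  -6
 -1  -2  -3   1  12  43  68  75  70  38  13  -2  -1  -4  -1  -2
 -1  -1  -4  -2  -2   9  22  26  21   7  -1  -1  -3  -3   0  -3
 -3  -4  -2  -2  -3  -3  -2  -3  -2  -3  -1   0  -1  -4  -2  -6
 -5  -1  -4  -1  -2  -2  -5  -3  -2  -2   0  -2  -2  -1  -4   1
 -4  -4  -3  -2  -3  -2  -4   0  -3  -2   0 
[... 279 characters left out ...]
  76  76  79  81  76  74  72  72  72  74  74  79  72  75  72
 78  75  80  77  79  75  74  76  78  75  73  78  75  79  77  75
 76  78  78  82  77  77  77  82  76  77  82  70  76  74  77  77
 72  81  76  75  80  78  77  78  76  71  75  80  75  78  78  79
 77  77  74  77  77  78  78  84  82  77  79  72  76  75  76  76
 77  77  76  75  77  71  75  84  88  77  75  71  75  74  79  77
 77  80  74  77  76  73  68  82  85  70  69  76  75  79  76  74
 79  75  77  72  76  74  73  83  82  75  70  78  74  73  79  78
 75  75  77  77  73  74  75  80  83  76  71  68  78  76  77  71
 75  77  73  75  72  65  75  83  82  76  74  74  71  73  75  74
 76  73  73  77  73  71  79  80  82  77  75  70  72  73  75  73
```

Same-camera comparison puts the tip's foot within about 2 mm of the thin spigot's axis, matching the geometry from the seated nozzle. Descending with force watch.

>>> step_arm --motion '[[[0.008,0.0003,-0.001,0,-1],[0.016,0.0003,-0.001,0,-1],[0.02,0.0003,-0.001,0,-1],[0.02,0.0003,-0.001,0,-1]]]'

```text
time_s: 25.67
position: [442.6, -294.0, 165.4]
eef_rot: [0.715, -0.064, -0.692, -0.074]
contact_force: [1.0, -0.3, -0.8]
opening: 15.2
```

```bash
python3 go.py 441 -296.4 160 -1.765;  python3 look.py r 455 -300 155 tip
```

```text
t 25.67 pos [ 442.6 -294.   165.4] yaw -1.766 tilt [ 0.034  0.012 -0.999] F [ 1.  -0.3 -0.8] op 15.2
joints [-0.67  0.08  1.5   0.03  1.54  1.09]
SHIFT [0.0053 0.0028 0.0013] TURN -0.001
scene [187 106]
top [306 196]
```

View pics/r.png

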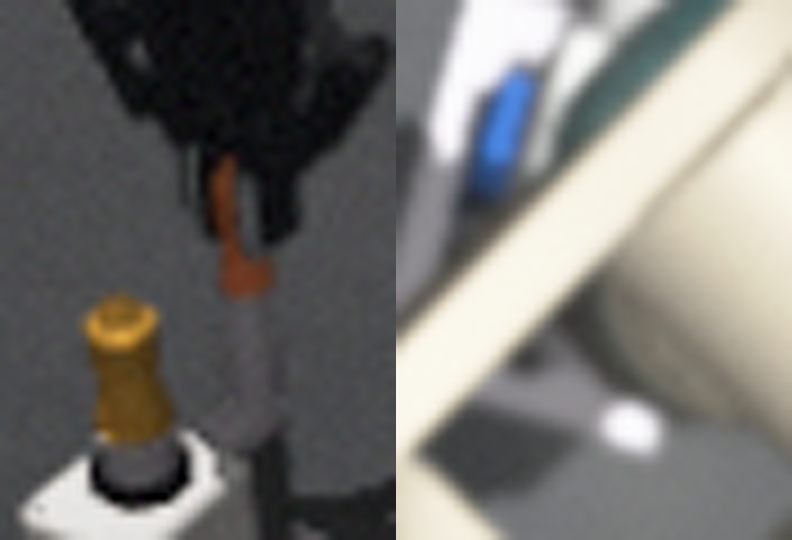

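>>> step_arm --motion '[[[0,0.0025,0.001,0,-1],[0.003,0.0025,0.001,0,-1],[0.003,0.0025,0.001,0,-1]]]'

```text
time_s: 26.02
position: [441.5, -297.0, 163.7]
eef_rot: [0.716, -0.064, -0.691, -0.074]
contact_force: [-0.4, 0.5, 0.2]
opening: 14.9
```

>>> step_arm --motion '[[[0.002,0,0,0,-1],[0.003,0,0,0,-1],[0.003,0,0,0,-1]]]'

```text
time_s: 26.27
position: [441.5, -296.9, 160.4]
eef_rot: [0.716, -0.064, -0.691, -0.074]
contact_force: [-0.7, 0.9, -0.9]
opening: 15.4
```

>>> step_arm --motion '[[[0.002,0,0,0,-1],[0.003,0,0,0,-1],[0.003,0,0,0,-1]]]'

```text
time_s: 26.52
position: [441.5, -296.7, 157.0]
eef_rot: [0.716, -0.064, -0.692, -0.075]
contact_force: [0.9, -0.4, -0.8]
opening: 15.1
```

>>> step_arm --motion '[[[0.002,0,0,0,-1],[0.003,0,0,0,-1],[0.003,0,0,0,-1]]]'

```text
time_s: 26.77
position: [441.4, -296.8, 153.7]
eef_rot: [0.715, -0.064, -0.692, -0.075]
contact_force: [-0.6, -0.8, -0.7]
opening: 15.1
```

>>> step_arm --motion '[[[0.002,0,0,0,-1],[0.003,0,0,0,-1],[0.003,0,0,0,-1]]]'

```text
time_s: 27.02
position: [441.3, -297.0, 150.6]
eef_rot: [0.715, -0.065, -0.692, -0.074]
contact_force: [-3.1, -1.0, -0.0]
opening: 15.4
```

>>> step_arm --motion '[[[0.002,0,0,0,-1],[0.003,0,0,0,-1],[0.003,0,0,0,-1]]]'

```text
time_s: 27.27
position: [441.0, -297.3, 147.6]
eef_rot: [0.715, -0.065, -0.692, -0.074]
contact_force: [-3.3, -2.1, 2.1]
opening: 14.7
```

>>> step_arm --motion '[[[0,0.001,0.0018,0,-1],[0,0.001,0.0018,0,-1],[0.001,0.001,0.0018,0,-1]]]'

```text
time_s: 27.52
position: [439.3, -297.5, 146.3]
eef_rot: [0.715, -0.065, -0.692, -0.075]
contact_force: [-0.3, -0.3, -0.1]
opening: 15.0
```

>>> step_arm --motion '[[[0.002,0,0,0,-1],[0.0025,0,0,0,-1],[0.0025,0,0,0,-1]]]'

```text
time_s: 27.77
position: [439.5, -297.4, 143.5]
eef_rot: [0.715, -0.064, -0.692, -0.075]
contact_force: [-1.2, -1.6, -0.7]
opening: 14.9
```

>>> step_arm --motion '[[[0.002,0,0,0,-1],[0.002,0,0,0,-1],[0.002,0,0,0,-1]]]'

```text
time_s: 28.02
position: [439.8, -297.5, 142.5]
eef_rot: [0.715, -0.065, -0.692, -0.074]
contact_force: [-1.8, 0.5, 4.9]
opening: 15.3
```

>>> step_arm --motion '[[[0.002,0,0,0,-1],[0.003,0,0,0,-1],[0.003,0,0,0,-1],[0.003,0,0,0,-1]]]'

```text
time_s: 28.35
position: [440.2, -297.6, 142.3]
eef_rot: [0.716, -0.065, -0.691, -0.074]
contact_force: [-7.0, 3.8, 15.1]
opening: 15.4
```

Seated at the expected height with 15 N. One more short hold, then relax and release.

>>> step_arm --motion '[[[0.003,0,0.001,0,-1],[0.003,0,0.001,0,-1],[0.003,0,0.001,0,-1]]]'

```text
time_s: 28.6
position: [440.0, -297.7, 142.3]
eef_rot: [0.717, -0.065, -0.69, -0.073]
contact_force: [-4.8, 3.9, 14.5]
opening: 14.9
```

>>> step_arm --motion '[[[-0.001,0,0,0,-1],[-0.001,0,0,0,-0.1],[-0.001,0,0,0,0.1],[-0.001,0,0,0,0.1],[-0.001,0,0,0,0.1]]]'

```text
time_s: 29.02
position: [439.9, -297.5, 142.8]
eef_rot: [0.717, -0.065, -0.69, -0.073]
contact_force: [-0.4, -0.2, 0.6]
opening: 47.0
```

>>> step_arm --motion '[[[-0.02,0,0,0,0.1],[-0.05,0,0,0,0.1],[-0.08,0,0,0,0.1],[-0.08,0,0,0,0.1],[-0.08,0,0,0,0.1]]]'

```text
time_s: 29.43
position: [437.5, -298.7, 224.6]
eef_rot: [0.718, -0.066, -0.689, -0.073]
contact_force: [-0.6, 0.8, -0.1]
opening: 47.0
```

```bash
python3 go.py 514 292 215 0.0;  python3 look.py s 470 -300 155 tip
```

```text
t 29.43 pos [ 437.5 -298.7  224.6] yaw -1.767 tilt [ 0.042  0.005 -0.999] F [-0.6  0.8 -0.1] op 47.0
joints [-0.69  0.04  1.42  0.03  1.65  1.08]
SHIFT [ 0.0161 -0.5941  0.0406] TURN -1.767
scene [185 109]
top [307 191]
```

View pics/s.png

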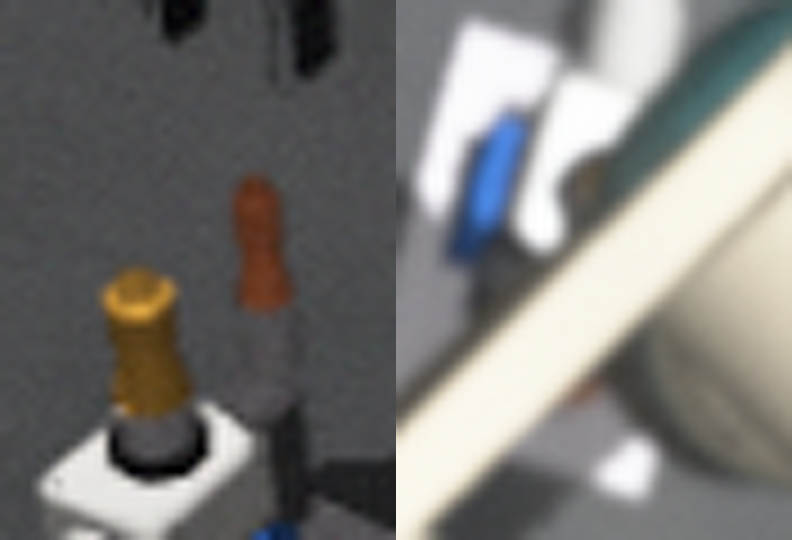

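Both parts sit upright on their spigots: nozzle (148,345), copper tip (262,245). Now back to the mat for the round sample, travelling high.

>>> step_arm --motion '[[[-0.05,-0.594,0.04,-1.767,1],[-0.05,-0.594,0.04,-1.767,1],[-0.05,-0.594,0.04,-1.767,1],[-0.05,-0.594,0.04,-1.767,1],[-0.05,-0.594,0.04,-1.767,1]]]'

```text
time_s: 29.95
position: [462.0, -90.4, 241.1]
eef_rot: [0.704, 0.153, -0.677, 0.152]
contact_force: [1.9, 0.2, -0.3]
opening: 86.0
```

```bash
python3 go.py 514 292 280 0.0
```

```text
t 29.95 pos [462.  -90.4 241.1] yaw -1.136 tilt [ 0.036  0.009 -0.999] F [ 1.9  0.2 -0.3] op 86.0
joints [-0.28 -0.13  1.56  0.02  1.68  0.86]
SHIFT [-0.0334 -0.3248 -0.2095] TURN -1.136
```

>>> step_arm --motion '[[[-0.033,-0.325,-0.21,-1.136,1],[-0.033,-0.325,-0.21,-1.136,1],[-0.033,-0.325,-0.21,-1.136,1],[-0.033,-0.325,-0.21,-1.136,1],[-0.033,-0.325,-0.21,-1.136,1]]]'

```text
time_s: 30.37
position: [489.7, 115.3, 260.9]
eef_rot: [0.622, 0.354, -0.598, 0.361]
contact_force: [0.8, -0.5, -0.1]
opening: 85.6
```

```bash
python3 go.py 514 292 300 0.0
```

```text
t 30.37 pos [489.7 115.3 260.9] yaw -0.511 tilt [ 0.035  0.009 -0.999] F [ 0.8 -0.5 -0.1] op 85.6
joints [ 0.16 -0.04  1.44  0.    1.71  0.67]
SHIFT [-0.0367 -0.0642 -0.167 ] TURN -0.511
```

>>> step_arm --motion '[[[-0.037,-0.064,-0.167,-0.511,1],[-0.037,-0.064,-0.167,-0.511,1],[-0.037,-0.064,-0.167,-0.511,1],[-0.037,-0.064,-0.167,-0.511,1],[-0.037,-0.064,-0.167,-0.511,1]]]'

```text
time_s: 30.78
position: [513.4, 296.2, 298.7]
eef_rot: [0.508, 0.497, -0.487, 0.508]
contact_force: [-0.3, -0.8, -0.4]
opening: 85.1
```

>>> step_arm --motion '[[[0.04,0,0,0,1],[0.08,0,0,0,1]]]'

```text
time_s: 30.95
position: [516.3, 299.3, 218.4]
eef_rot: [0.508, 0.497, -0.485, 0.51]
contact_force: [0.5, -0.9, -1.3]
opening: 85.5
```

```bash
python3 go.py 514 292 180 0.0
```

```text
t 30.95 pos [516.3 299.3 218.4] yaw 0.014 tilt [ 0.035  0.011 -0.999] F [ 0.5 -0.9 -1.3] op 85.5
joints [ 0.47  0.23  1.23 -0.01  1.64  0.45]
SHIFT [ 0.0382 -0.0038  0.0077] TURN 0.014
```

>>> step_arm --motion '[[[0.02,-0.002,0.007,0.01,1],[0.04,-0.002,0.007,0.01,1],[0.06,-0.003,0.007,0.01,1],[0.06,-0.003,0.007,0.01,1],[0.06,-0.003,0.007,0.01,1]]]'

```text
time_s: 31.37
position: [514.5, 292.5, 156.1]
eef_rot: [0.509, 0.495, -0.489, 0.506]
contact_force: [-1.2, 0.6, -0.7]
opening: 85.3
```

```bash
python3 go.py 516 292 63 0.0; python3 look.py t 516 320 110 tip
```

```text
t 31.37 pos [514.5 292.5 156.1] yaw 0.004 tilt [ 0.031  0.009 -0.999] F [-1.2  0.6 -0.7] op 85.3
joints [ 0.46  0.25  1.33 -0.01  1.53  0.45]
SHIFT [ 0.0931 -0.0014  0.0013] TURN 0.004
scene [378 185]
top [106 152]
```

View pics/t.png

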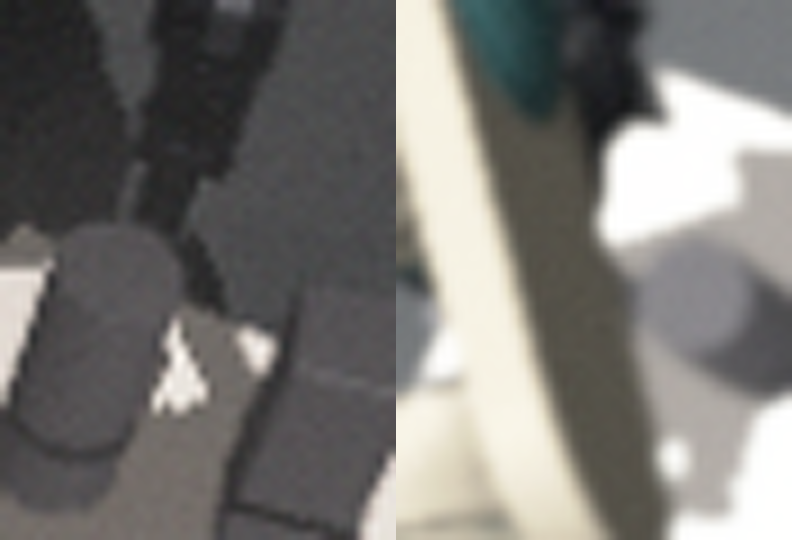

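```bash
python3 - <<'E'
from spig import *
for P in([516,292,104],[514.5-45,292.5,162],[514.5+45,292.5,162],[514.5,292.5,230]):
    print(P,((proj('scene',P)[0]-[378,185]+.5)*9).round(),((proj('top',P)[0]-[106,152]+.5)*9).round()+[396,0])
E
```

```text
[516, 292, 104] [114. 269.] [687. 297.]
[469.5, 292.5, 162] [186.  39.] [602. 397.]
[559.5, 292.5, 162] [138. 244.] [654. 133.]
[514.5, 292.5, 230] [220. -24.] [555. 216.]
```

Gripper geometry agrees with the projections (tube top at (115,275), front finger ending near (145,230)). Descending onto the round tube.

>>> step_arm --motion '[[[0.03,-0.001,0.001,0,1],[0.06,-0.001,0.001,0,1],[0.085,-0.001,0.001,0,1],[0.092,-0.001,0.001,0,1],[0.092,-0.001,0.001,0,1]]]'

```text
time_s: 31.88
position: [517.7, 292.9, 66.3]
eef_rot: [0.51, 0.495, -0.488, 0.507]
contact_force: [-0.2, 0.1, 0.3]
opening: 85.5
```

```bash
python3 go.py 516 292 63 0.0
```

```text
t 31.88 pos [517.7 292.9  66.3] yaw 0.004 tilt [ 0.034  0.01  -0.999] F [-0.2  0.1  0.3] op 85.5
joints [ 0.46  0.33  1.42 -0.01  1.36  0.45]
SHIFT [ 0.0032 -0.0018  0.0009] TURN 0.004
```

>>> step_arm --motion '[[[0.002,-0.001,0.001,0,1],[0.002,-0.001,0.001,0,-1],[0.002,-0.001,0.001,0,-1],[0.002,-0.001,0.001,0,-1],[0.002,-0.001,0.001,0,-1]]]'

```text
time_s: 32.3
position: [517.3, 292.4, 66.0]
eef_rot: [0.511, 0.495, -0.487, 0.507]
contact_force: [-0.7, 0.7, 6.2]
opening: 40.8
```

>>> step_arm --motion '[[[0,0,0,0,-1],[0,0,0,0,-1],[0,0,0,0,-1]]]'

```text
time_s: 32.55
position: [517.3, 292.4, 66.2]
eef_rot: [0.511, 0.495, -0.487, 0.507]
contact_force: [-1.1, 0.1, 0.3]
opening: 41.2
```

```bash
python3 go.py 516 292 63 0.0
```

```text
t 32.55 pos [517.3 292.4  66.2] yaw 0.004 tilt [ 0.036  0.012 -0.999] F [-1.1  0.1  0.3] op 41.2
joints [ 0.45  0.33  1.42 -0.01  1.35  0.45]
SHIFT [ 0.0031 -0.0014  0.0004] TURN 0.004
```

>>> step_arm --motion '[[[-0.03,0,0,0,-1],[-0.06,0,0,0,-1],[-0.08,0,0,0,-1],[-0.08,0,0,0,-1],[-0.08,0,0,0,-1]]]'

```text
time_s: 32.97
position: [514.7, 291.5, 146.1]
eef_rot: [0.511, 0.495, -0.487, 0.507]
contact_force: [-0.6, 0.8, -4.3]
opening: 41.0
```

```bash
python3 go.py 504.3 -82.7 150 0.0
```

```text
t 32.97 pos [514.7 291.5 146.1] yaw 0.004 tilt [ 0.037  0.012 -0.999] F [-0.6  0.8 -4.3] op 41.0
joints [ 0.46  0.25  1.35 -0.01  1.5   0.45]
SHIFT [-0.0088 -0.0116  0.3741] TURN 0.004
```

>>> step_arm --motion '[[[-0.009,-0.0116,0.374,0,-1],[-0.009,-0.0116,0.374,0,-1],[-0.009,-0.0116,0.374,0,-1],[-0.009,-0.0116,0.374,0,-1],[-0.009,-0.0116,0.374,0,-1]]]'

```text
time_s: 33.38
position: [507.0, 81.4, 145.1]
eef_rot: [0.51, 0.496, -0.488, 0.506]
contact_force: [1.4, -0.3, -3.8]
opening: 40.7
```

```bash
python3 go.py 504.3 -82.7 140 0.0
```

```text
t 33.38 pos [507.   81.4 145.1] yaw 0.004 tilt [ 0.032  0.012 -0.999] F [ 1.4 -0.3 -3.8] op 40.7
joints [0.08 0.04 1.59 0.01 1.48 0.08]
SHIFT [ 0.0031 -0.0036  0.1641] TURN 0.004
```

>>> step_arm --motion '[[[0.003,-0.004,0.04,0,-1],[0.003,-0.004,0.08,0,-1],[0.003,-0.004,0.12,0,-1],[0.003,-0.004,0.15,0,-1],[0.003,-0.004,0.164,0,-1]]]'

```text
time_s: 33.8
position: [502.1, -86.0, 136.9]
eef_rot: [0.509, 0.496, -0.49, 0.504]
contact_force: [0.2, -0.1, -2.7]
opening: 41.0
```

>>> step_arm --motion '[[[0,0,0,0,-1],[0,0,0,0,-1],[0,0,0,0,-1]]]'

```text
time_s: 34.05
position: [501.2, -85.2, 134.9]
eef_rot: [0.509, 0.498, -0.491, 0.503]
contact_force: [-0.2, -0.2, -3.9]
opening: 41.1
```

```bash
python3 go.py 504.3 -82.7 75 0.0
```

```text
t 34.05 pos [501.2 -85.2 134.9] yaw 0.001 tilt [ 0.024  0.013 -1.   ] F [-0.2 -0.2 -3.9] op 41.1
joints [-0.25  0.04  1.61  0.02  1.47 -0.25]
SHIFT [ 0.0599  0.0017 -0.0017] TURN 0.001
```

>>> step_arm --motion '[[[0.03,0.0017,-0.0017,0,-1],[0.05,0.0017,-0.0017,0,-1],[0.06,0.0017,-0.0017,0,-1],[0.06,0.0017,-0.0017,0,-1],[0.06,0.0017,-0.0017,0,-1]]]'

```text
time_s: 34.47
position: [504.4, -81.9, 75.1]
eef_rot: [0.508, 0.498, -0.49, 0.503]
contact_force: [-0.7, 0.2, -3.2]
opening: 40.8
```

```bash
python3 go.py 504.3 -82.7 68 0.0
```

```text
t 34.47 pos [504.4 -81.9  75.1] yaw 0.002 tilt [ 0.023  0.013 -1.   ] F [-0.7  0.2 -3.2] op 40.8
joints [-0.24  0.11  1.66  0.02  1.35 -0.25]
SHIFT [ 0.0071 -0.0003  0.0009] TURN 0.002
```

>>> step_arm --motion '[[[0.004,0,0.001,0,-1],[0.007,0,0.001,0,-1],[0.007,0,0.001,0,-1]]]'

```text
time_s: 34.72
position: [504.8, -82.9, 68.3]
eef_rot: [0.509, 0.498, -0.49, 0.503]
contact_force: [-0.1, 0.4, -4.8]
opening: 40.9
```

>>> step_arm --motion '[[[0.0015,0,0,0,-1],[0.0015,0,0,0,-1],[0.0015,0,0,0,-1]]]'

```text
time_s: 34.97
position: [504.9, -82.9, 67.1]
eef_rot: [0.509, 0.498, -0.49, 0.503]
contact_force: [0.7, -0.2, -3.1]
opening: 40.7
```

>>> step_arm --motion '[[[0.0015,0,0,0,-1],[0.0015,0,0,0,-1],[0.0015,0,0,0,-1]]]'

```text
time_s: 35.22
position: [505.3, -82.9, 66.3]
eef_rot: [0.509, 0.497, -0.49, 0.504]
contact_force: [-1.9, 0.6, 2.6]
opening: 40.8
```

Touched down at the recorded height. Release and retreat.

>>> step_arm --motion '[[[0,0,0,0,-1],[0,0,0,0,0.1],[0,0,0,0,1],[0,0,0,0,1],[0,0,0,0,1]]]'

```text
time_s: 35.63
position: [505.4, -83.0, 66.5]
eef_rot: [0.509, 0.497, -0.49, 0.504]
contact_force: [0.0, -0.3, -0.1]
opening: 80.6
```

>>> step_arm --motion '[[[0,0,0,0,1],[-0.03,0,0,0,1],[-0.07,0,0,0,1],[-0.11,0,0,0,1],[-0.11,0,0,0,1]]]'

```text
time_s: 36.05
position: [505.9, -85.2, 185.6]
eef_rot: [0.511, 0.493, -0.487, 0.508]
contact_force: [-0.0, -0.2, 1.2]
opening: 85.3
```

```bash
python3 go.py 516 370.5 180 0.016
```

```text
t 36.05 pos [505.9 -85.2 185.6] yaw 0.002 tilt [ 0.04   0.009 -0.999] F [-0.  -0.2  1.2] op 85.3
joints [-0.25  0.01  1.54  0.02  1.56 -0.25]
SHIFT [ 0.0102  0.0109 -0.4556] TURN -0.014
```

>>> step_arm --motion '[[[0.0,0.011,-0.455,-0.014,1],[0.0,0.011,-0.455,-0.014,1],[0.0,0.011,-0.455,-0.014,1],[0.0,0.011,-0.455,-0.014,1],[0.0,0.011,-0.455,-0.014,1]]]'

```text
time_s: 36.47
position: [508.4, 125.7, 182.9]
eef_rot: [0.508, 0.496, -0.483, 0.512]
contact_force: [1.3, -0.6, 0.0]
opening: 85.6
```

```bash
python3 go.py 516 370.5 180 0.016; python3 - <<'E'
from h import *
for n in("scene","top"):
    p,d=optics.capture(n); cv2.imwrite(f'pics/v_{n}.png',p)
    C=cloud(n,d);X,Y,Z=C[...,0],C[...,1],C[...,2]
    for k,(lo,hi) in {'sq':(320,410),'rd':(-125,-45)}.items():
        m=(X>470)&(X<560)&(Y>lo)&(Y<hi)&(Z>97)&(Z<112); print(n,k,m.sum(),C[m].mean(0).round(1) if m.any() else '')
E
```

```text
t 36.47 pos [508.4 125.7 182.9] yaw 0.016 tilt [ 0.041  0.009 -0.999] F [ 1.3 -0.6  0. ] op 85.6
joints [0.17 0.04 1.52 0.   1.55 0.15]
SHIFT [ 0.0054  0.0113 -0.2447] TURN -0.0
scene sq 181 [520.5 367.1 104.8]
scene rd 124 [508.6 -79.8 104.4]
top sq 148 [514.6 364.3 104.4]
top rd 147 [504.3 -83.8 104.6]
```

The round tube is back within about 2 mm of its start in both cameras. Next the square tube.

>>> step_arm --motion '[[[0.003,0.011,-0.245,0,1],[0.003,0.011,-0.245,0,1],[0.003,0.011,-0.245,0,1],[0.003,0.011,-0.245,0,1],[0.003,0.011,-0.245,0,1]]]'

```text
time_s: 36.98
position: [512.9, 333.4, 182.6]
eef_rot: [0.507, 0.498, -0.481, 0.513]
contact_force: [0.2, -0.2, 0.4]
opening: 85.3
```

>>> step_arm --motion '[[[0,0,-0.03,0,1],[0,0,-0.035,0,1],[0,0,-0.035,0,1]]]'

```text
time_s: 37.23
position: [511.8, 369.7, 182.1]
eef_rot: [0.506, 0.498, -0.481, 0.514]
contact_force: [0.9, -0.1, 0.2]
opening: 85.6
```

```bash
python3 go.py 516 369 65 0.016
```

```text
t 37.23 pos [511.8 369.7 182.1] yaw 0.024 tilt [ 0.04   0.011 -0.999] F [ 0.9 -0.1  0.2] op 85.6
joints [ 0.57  0.34  1.17 -0.01  1.59  0.55]
SHIFT [ 0.1172 -0.0005  0.0019] TURN 0.008
```

>>> step_arm --motion '[[[0.03,0,0.001,0.008,1],[0.06,0,0.001,0.008,1],[0.09,0,0.001,0.008,1],[0.115,0,0.001,0.008,1],[0.115,0,0.001,0.008,1]]]'

```text
time_s: 37.65
position: [514.3, 366.2, 60.5]
eef_rot: [0.505, 0.497, -0.487, 0.51]
contact_force: [-1.5, 0.3, -1.4]
opening: 84.9
```

```bash
python3 go.py 516 370 65 0.016
```

```text
t 37.65 pos [514.3 366.2  60.5] yaw 0.015 tilt [ 0.031  0.004 -1.   ] F [-1.5  0.3 -1.4] op 84.9
joints [ 0.57  0.44  1.29 -0.01  1.38  0.55]
SHIFT [-0.0044  0.0019 -0.0038] TURN -0.001
```

>>> step_arm --motion '[[[-0.003,0.002,-0.002,0,1],[-0.003,0.002,-0.002,0,1],[-0.003,0.002,-0.002,0,1]]]'

```text
time_s: 37.9
position: [517.5, 368.2, 66.2]
eef_rot: [0.507, 0.496, -0.486, 0.511]
contact_force: [0.3, 0.6, 0.8]
opening: 85.4
```

>>> step_arm --motion '[[[0,0,0,0,-1],[0,0,0,0,-1],[0,0,0,0,-1],[0,0,0,0,-1],[0,0,0,0,-1]]]'

```text
time_s: 38.32
position: [517.5, 368.5, 67.1]
eef_rot: [0.507, 0.496, -0.486, 0.511]
contact_force: [-2.1, 0.0, 5.1]
opening: 39.8
```

>>> step_arm --motion '[[[0,0,0,0,-1],[0,0,0,0,-1],[0,0,0,0,-1]]]'

```text
time_s: 38.57
position: [517.4, 368.5, 67.1]
eef_rot: [0.507, 0.496, -0.486, 0.511]
contact_force: [-1.1, -0.8, 2.5]
opening: 39.5
```

```bash
python3 go.py 516 370 65 0.016
```

```text
t 38.57 pos [517.4 368.5  67.1] yaw 0.014 tilt [ 0.035  0.007 -0.999] F [-1.1 -0.8  2.5] op 39.5
joints [ 0.57  0.44  1.28 -0.01  1.39  0.55]
SHIFT [ 0.0021 -0.0015 -0.0015] TURN -0.002
```

>>> step_arm --motion '[[[-0.03,0,0,0,-1],[-0.06,0,0,0,-1],[-0.08,0,0,0,-1],[-0.08,0,0,0,-1],[-0.08,0,0,0,-1]]]'

```text
time_s: 38.98
position: [514.8, 368.1, 146.8]
eef_rot: [0.507, 0.496, -0.486, 0.511]
contact_force: [-0.0, -0.6, -4.3]
opening: 39.7
```

```bash
python3 go.py 503.5 68.9 145 0.014
```

```text
t 38.98 pos [514.8 368.1 146.8] yaw 0.014 tilt [ 0.035  0.007 -0.999] F [-0.  -0.6 -4.3] op 39.7
joints [ 0.57  0.37  1.21 -0.01  1.53  0.55]
SHIFT [-0.0007 -0.0156  0.299 ] TURN 0.0
```

>>> step_arm --motion '[[[-0.002,-0.008,0.16,0,-1],[-0.002,-0.008,0.16,0,-1],[-0.002,-0.008,0.16,0,-1],[-0.002,-0.008,0.16,0,-1],[-0.002,-0.008,0.16,0,-1]]]'

```text
time_s: 39.4
position: [507.8, 202.0, 143.8]
eef_rot: [0.506, 0.495, -0.49, 0.509]
contact_force: [-1.2, -0.4, -4.3]
opening: 39.2
```

```bash
python3 go.py 503.5 68.9 140 0.014
```

```text
t 39.4 pos [507.8 202.  143.8] yaw 0.009 tilt [ 0.03   0.002 -1.   ] F [-1.2 -0.4 -4.3] op 39.2
joints [ 0.31  0.13  1.49 -0.01  1.49  0.31]
SHIFT [ 0.0034 -0.0056  0.133 ] TURN -0.005
```

>>> step_arm --motion '[[[0.003,-0.003,0.04,-0.005,-1],[0.003,-0.005,0.08,-0.005,-1],[0.003,-0.006,0.12,-0.005,-1],[0.003,-0.006,0.133,-0.005,-1],[0.003,-0.006,0.133,-0.005,-1]]]'

```text
time_s: 39.82
position: [501.7, 65.4, 137.2]
eef_rot: [0.504, 0.496, -0.491, 0.508]
contact_force: [0.1, 0.6, -4.4]
opening: 39.0
```

>>> step_arm --motion '[[[0,0,0,0,-1],[0,0,0,0,-1]]]'

```text
time_s: 39.98
position: [500.5, 65.4, 134.6]
eef_rot: [0.503, 0.497, -0.492, 0.507]
contact_force: [-0.4, 0.7, -3.0]
opening: 39.5
```

```bash
python3 go.py 503.5 68.9 75 0.014
```

```text
t 39.98 pos [500.5  65.4 134.6] yaw 0.009 tilt [ 0.02  0.   -1.  ] F [-0.4  0.7 -3. ] op 39.5
joints [ 0.06  0.03  1.62 -0.    1.47  0.05]
SHIFT [ 0.0597  0.0018 -0.0034] TURN -0.005
```

>>> step_arm --motion '[[[0.03,0.002,-0.003,0,-1],[0.05,0.002,-0.003,0,-1],[0.058,0.002,-0.003,0,-1],[0.058,0.002,-0.003,0,-1],[0.058,0.002,-0.003,0,-1]]]'

```text
time_s: 40.4
position: [503.7, 69.1, 76.8]
eef_rot: [0.502, 0.498, -0.492, 0.507]
contact_force: [0.2, 0.1, -4.0]
opening: 39.3
```

```bash
python3 go.py 503.5 68.9 69 0.014
```

```text
t 40.4 pos [503.7  69.1  76.8] yaw 0.01 tilt [ 0.02  0.   -1.  ] F [ 0.2  0.1 -4. ] op 39.3
joints [ 0.06  0.1   1.67 -0.    1.36  0.05]
SHIFT [ 0.0078 -0.0003  0.0002] TURN -0.004
```

>>> step_arm --motion '[[[0.004,0,0,0,-1],[0.008,0,0,0,-1],[0.008,0,0,0,-1]]]'

```text
time_s: 40.65
position: [503.9, 69.2, 68.8]
eef_rot: [0.502, 0.498, -0.492, 0.508]
contact_force: [0.1, -0.4, -3.9]
opening: 39.8
```

>>> step_arm --motion '[[[0.0015,0,0,0,-1],[0.0015,0,0,0,-1],[0.0015,0,0,0,-1]]]'

```text
time_s: 40.9
position: [504.3, 69.2, 67.7]
eef_rot: [0.503, 0.497, -0.492, 0.508]
contact_force: [0.5, 0.1, -2.3]
opening: 39.4
```

>>> step_arm --motion '[[[0.0015,0,0,0,-1],[0.0015,0,0,0,-1],[0.0015,0,0,0,-1]]]'

```text
time_s: 41.15
position: [504.4, 69.3, 67.7]
eef_rot: [0.503, 0.497, -0.492, 0.508]
contact_force: [-4.4, 0.6, 6.5]
opening: 39.5
```

Contact. Ease slightly, release and retreat upward.

>>> step_arm --motion '[[[-0.0005,0,0,0,-1],[-0.0005,0,0,0,0.1],[-0.0005,0,0,0,1],[-0.0005,0,0,0,1],[-0.0005,0,0,0,1]]]'

```text
time_s: 41.57
position: [504.6, 69.3, 68.3]
eef_rot: [0.503, 0.497, -0.492, 0.508]
contact_force: [0.4, -0.5, 0.6]
opening: 80.8
```

>>> step_arm --motion '[[[0,0,0,0,1],[-0.03,0,0,0,1],[-0.07,0,0,0,1],[-0.11,0,0,0,1],[-0.14,0,0,0,1]]]'

```text
time_s: 41.98
position: [501.9, 69.2, 211.8]
eef_rot: [0.504, 0.496, -0.491, 0.509]
contact_force: [1.0, 0.8, 0.5]
opening: 85.3
```

>>> step_arm --motion '[[[-0.02,-0.05,-0.2,0,1],[-0.02,-0.05,-0.2,0,1],[-0.02,-0.05,-0.2,0,1],[-0.02,-0.05,-0.2,0,1],[-0.02,-0.05,-0.2,0,1]]]'

```text
time_s: 42.4
position: [448.6, 270.4, 231.2]
eef_rot: [0.504, 0.496, -0.491, 0.509]
contact_force: [1.3, 0.3, -0.3]
opening: 85.4
```

>>> step_arm --motion '[[[0,-0.05,-0.1,0,1],[0,-0.05,-0.1,0,1],[0,-0.05,-0.1,0,1],[0,-0.05,-0.1,0,1],[0,-0.05,-0.1,0,1]]]'

```text
time_s: 42.82
position: [396.7, 371.1, 229.8]
eef_rot: [0.503, 0.497, -0.49, 0.509]
contact_force: [0.0, -0.5, 0.1]
opening: 85.8
```

```bash
python3 - <<'E'
from spig import *
s=monitor.sense(); print(s['time_s'],s['position'].round(),s['contact_force'].round(1))
for n in("scene","top"):
    p,d=optics.capture(n); cv2.imwrite(f'pics/w_{n}.png',p)
    C=cloud(n,d);X,Y,Z=C[...,0],C[...,1],C[...,2]; C0=cloud(n,np.load(f'{n}0.npy'))
    for k,(x0,x1,lo,hi,z0,z1) in {'sq':(460,560,30,120,97,112),'rd':(460,560,-125,-45,97,112),'red':(565,660,-80,20,96,112),'jar':(640,740,-200,-100,64,80),'coupon':(640,760,-60,110,3,12),'noz':(470,540,-345,-270,150,190),'tip':(410,470,-330,-260,150,190)}.items():
        def mm(C): 
            m=(C[...,0]>x0)&(C[...,0]<x1)&(C[...,1]>lo)&(C[...,1]<hi)&(C[...,2]>z0)&(C[...,2]<z1); return m.sum(),C[m].mean(0).round(1) if m.any() else ''
        print(n,k,mm(C0),'->',mm(C))
p=cv2.imread('pics/w_scene.png');cv2.imwrite('pics/w1.png',cv2.resize(p[110:310,160:360],None,fx=3,fy=3,interpolation=cv2.INTER_CUBIC))
p=cv2.imread('pics/w_top.png');cv2.imwrite('pics/w2.png',cv2.resize(p[120:260,190:370],None,fx=4,fy=4,interpolation=cv2.INTER_CUBIC))
E
```

```text
42.8167 [397. 371. 230.] [ 0.  -0.5  0.1]
scene sq (np.int64(159), array([506.9,  68.8, 104. ])) -> (np.int64(160), array([509. ,  70.2, 104.4]))
scene rd (np.int64(122), array([507.1, -81.1, 104.1])) -> (np.int64(126), array([508.8, -79.7, 104.2]))
scene red (np.int64(132), array([599.6, -36.6, 100.5])) -> (np.int64(133), array([599.5, -36.4, 100.5]))
scene jar (np.int64(219), array([ 689.5, -146.4,   70. ])) -> (np.int64(220), array([ 689.6, -146.7,   69.9]))
scene coupon (np.int64(968), array([698.5,  25.3,   6.2])) -> (np.int64(959), array([699. ,  24.2,   6.3]))
scene noz (np.int64(0), '') -> (np.int64(69), array([ 508.6, -302.1,  166.9]))
scene tip (np.int64(0), '') -> (np.int64(44), array([ 442.6, -291.7,  165.7]))
top sq (np.int64(171), array([501.7,  64.6, 104.3])) -> (np.int64(173), array([503.3,  65.8, 104.2]))
top rd (np.int64(143), array([502.4, -85.1, 104.7])) -> (np.int64(149), array([504.1, -83.7, 104.5]))
top red (np.int64(135), array([596.4, -40.4, 101. ])) -> (np.int64(134), array([596.5, -40.5, 101.1]))
top jar (np.int64(206), array([ 685.8, -152.1,   71. ])) -> (np.int64(204), array([ 686.1, -152. ,   70.8]))
top coupon (np.int64(826), array([696.5,  22. ,   6.5])) -> (np.int64(822), array([697. ,  23. ,   6.5]))
top noz (np.int64(0), '') -> (np.int64(65), array([ 502. , -309.3,  170. ]))
top tip (np.int64(1), array([ 441.7, -297.2,  150.5])) -> (np.int64(25), array([ 440. , -298.3,  169.6]))
```

View pics/w1.png

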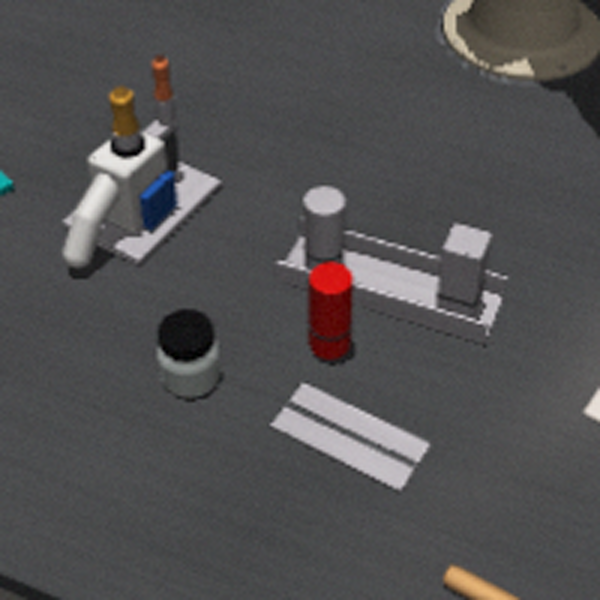

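View pics/w2.png

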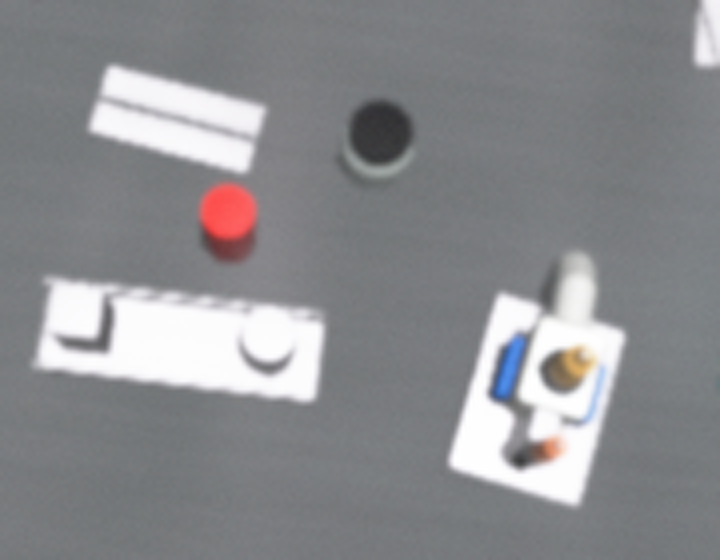

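Both pictures show everything in place. The samples stand in the channel, in the scene crop at (325,225) and (465,265), about 2–2.5 mm from their start. The nozzle (122,118) and wire tip (163,80) are upright on their spigots, and the jar, coupon and red tube haven't moved. Handing in.

```bash
python3 -c "
from cell import manip
print(manip.job_done())"
```

```text
the job is handed in; nothing more can be done
None
```

The whole job was carried out in the required order and handed in at about 43 s of the 141 s allowed. I got no verdict back.

**What was done:**
- I stood both samples on the mat.
- I pressed the nozzle onto the thick spigot (13–15 N at the wrist) and then the wire tip onto the thin one (about 15 N), and released each.
- I put the round and then the square sample back in the channel and moved the arm clear.

**Last checks:**
- **Samples:** Both stand upright in the channel, about 2–2.5 mm from their starting spots in both cameras (limit 15 mm).
- **Nozzle and wire tip:** Both look upright on their spigots. From the gripper height at the final push, each underside ended about 2.7 mm above its spigot's root. I didn't measure their distance from the spigot axes separately after release.
- **Bystanders:** The jar, coupon and red tube moved less than about 1.5 mm, which is within measurement noise.
- **Arm:** The wrist force read about zero once the arm was clear.

**What disagreed:** The two cameras differed by about 4–5 mm in absolute position. I used the gripped positions and the side force felt during insertion to centre each part on its spigot. The tool's tilt also drifted to about 0.04 rad during the run, but no tilt was visible in the final pictures.

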